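Turn the loose-lidded junction box over into the blue cradle

TASK

The ivory junction box in the grey cradle has its clear lid only laid on, not fastened. Pinch lid and base together, turn the box over in the air and set it down gently, lid-down, in the blue cradle, fully home against the foot ledge and between the cheeks, so its back can be worked on. The lid must stay closed on the base throughout, and the can, bottle, tub and screwdriver must stay where they are.

Things in the scene. Friction and masses are not known exactly. Their poses are not given: they have to be found in the camera images.
- box_base: ivory base of the box, outside 88 (x) by 66 (y) by 30 mm (z), walls 3 mm, about 120 g. Origin at the centre of its back (closed outer face); z points out of its open side to the lid. It starts back-down on the grey seat, x down the slope, foot on the ledge, upper half overhanging. With its lid it is 33 mm thick: pinch across that at the upper end, coming down the slope, tilted 40 degrees from vertical
- box_lid: clear lid, a cap 97 by 75 by 14 mm (plate 3 mm, skirt 11 mm deep and 2.5 mm thick), about 50 g, laid over the base with 2 mm play all round; only gravity or a pinch keeps it on. Origin at the centre of the skirt's lower edge, 19 mm along the base's z when closed; z points out through the plate, whose outer face is 33 mm from the base's back
- grey_cradle: fixed sloping cradle, grey, holds the box at the start. Base plate 120 mm (x) by 104 mm (y), 8 mm thick; origin at its underside's centre on the bench, z up, its +x turned 49 to 77 degrees leftwards (anticlockwise) from straight ahead. Its seat slopes down to its own +x at 50 degrees from horizontal. Down-slope is (0.643, 0, -0.766), the seat's outward normal (0.766, 0, 0.643) in this frame. 98 mm high
- blue_cradle: fixed sloping cradle, blue, empty, same shape as the grey one, the destination. Base plate 120 mm (x) by 104 mm (y), 8 mm thick; origin at its underside's centre on the bench, z up, its +x turned 49 to 77 degrees leftwards (anticlockwise) from straight ahead. Its seat slopes down to its own +x at 50 degrees from horizontal. Down-slope is (0.643, 0, -0.766), the seat's outward normal (0.766, 0, 0.643) in this frame. 98 mm high
- grey_seat (a point): middle of the corner where the grey seat meets the foot ledge, at (20, 0, 50) mm in its frame (same axes). The seat reaches only 40 mm up the slope from here, so a box overhangs its top end, with room for a finger under it. Ledge and two side cheeks (88 mm apart inside, along the lower 40 mm) stand 15 mm above the seat; all 5 to 6 mm thick
- blue_seat (a point): middle of the corner where the blue seat meets the foot ledge, at (20, 0, 50) mm in its frame (same axes). The seat reaches only 40 mm up the slope from here, so a box overhangs its top end, with room for a finger under it. Ledge and two side cheeks (88 mm apart inside, along the lower 40 mm) stand 15 mm above the seat; all 5 to 6 mm thick
- blue_home (a point): point in the blue cradle, at (14.1, 0, 108.4) mm in its frame (same axes), where the base's origin (centre of its back) lies when the box is fully home lid-down, the lid's skirt against the ledge. The base's z then points into the seat, square to it, and its x down the slope (or up it: either way round will do)
- spray_can: red spray can with white label standing about 120 mm from the grey cradle's origin, on its +x (down-slope) side, 60 mm across, 190 mm tall; origin at the centre of its foot. Bystander
- glue_bottle: yellow glue bottle with red cap standing about 100 mm from the blue cradle's origin, on its +y side (nearer the robot), 40 mm across, 140 mm tall; origin at the centre of its foot. Bystander
- screwdriver: orange-handled screwdriver lying on the bench between the cradles, pointing away from the robot, about 200 mm long and 26 mm high; origin under its middle, tip towards its +x. Bystander
- white_tub: white lidded tub with blue band beyond the cradles, 110 mm across, 100 mm tall; origin at the centre of its foot. Bystander
There are look-alikes about, which are no part of the job. Of the things that look like the box_base, the larger one is meant. What is shaped like the box_lid but orange is not meant.

How it is judged:
On the way:
1. the box is turned over in the air, lid and base together, touching no cradle (angle between box_base's own z axis and vertical above 1.9 rad and contact force between each of box_base, box_lid and grey_cradle below 0.05 N and contact force between each of box_base, box_lid and blue_cradle below 0.05 N and z of box_lid in the frame of box_base between 0.012 and 0.025 m and x of box_lid in the frame of box_base between -0.008 and 0.008 m and y of box_lid in the frame of box_base between -0.008 and 0.008 m), for 0.1 s.
At the end, for the whole second after the job is handed in: Box released and still in the blue cradle, lid down: base within 9 mm (sideways 11) of fully home, back within 8 degrees of the seat slope, sides within 11 degrees of the cheeks, lid closed on it; can, bottle, tub upright and, with the screwdriver, within 20 mm of their starts (x of box_base in the frame of blue_cradle between 0.0051 and 0.0231 m and y of box_base in the frame of blue_cradle between -0.011 and 0.011 m and z of box_base in the frame of blue_cradle between 0.09937 and 0.11737 m and angle between box_base's own z axis and vertical between 2.1293 and 2.40855 rad and angle between the y axis of box_base and the y axis of blue_cradle, either way round below 0.2 rad and z of box_lid in the frame of box_base between 0.012 and 0.025 m and x of box_lid in the frame of box_base between -0.008 and 0.008 m and y of box_lid in the frame of box_base between -0.008 and 0.008 m and linear speed of each of box_base, box_lid below 0.02 m/s and distance of each of spray_can, glue_bottle, screwdriver, white_tub from where it was at the start of the episode below 0.02 m and angle between each of spray_can, glue_bottle, white_tub's own z axis and vertical below 0.2 rad); the robot touches nothing.
It fails at once if the lid comes off or slips out of place on the base (more than 8 mm sideways or 6 mm open) (not (z of box_lid in the frame of box_base above 0.012 m) or not (z of box_lid in the frame of box_base below 0.025 m) or not (x of box_lid in the frame of box_base above -0.008 m) or not (x of box_lid in the frame of box_base below 0.008 m) or not (y of box_lid in the frame of box_base above -0.008 m) or not (y of box_lid in the frame of box_base below 0.008 m)).
It fails at once if the can, bottle, tub or screwdriver is moved more than 20 mm (distance of any of spray_can, glue_bottle, screwdriver, white_tub from where it was at the start of the episode above 0.02 m).
It fails at once if the box is dropped into the blue cradle (faster than 0.5 m/s within 60 mm of home) (distance between box_base and blue_home below 0.06 m and linear speed of box_base above 0.5 m/s).
It fails at once if the can, bottle or tub is tipped (angle between any of spray_can, glue_bottle, white_tub's own z axis and vertical above 0.3 rad).
It also fails if it takes over 62 s, if anything falls off the work surface, if the arm or the gripper's body presses on something with over 40 N, if the wrist force passes 120 N, or if a joint passes its speed limit or range.

ROBOT

A 6-joint arm with a two-finger parallel gripper is mounted at the origin on the work surface. World frame = base frame: x ahead of the robot, y to its left, z up, the work surface at z = 0. Lengths are in m, angles in rad, forces in N, time in s.
With the tool pointing down it reaches from about 0.35 to 0.975 m from the base axis. Payload 4.9 kg.
Tool frame: the origin (TCP) lies midway between the tips of the shut fingers; the grasp point (between the pads) lies manip.grip_depth behind it (manip.grip_depth is the distance from the TCP to the grasp point, in m); z points along the fingers, x is the direction in which the jaws open and shut, and the axes are right-handed (so a half turn about z gives the same grasp; the last joint's range is limited). The gripper opens to 85 mm and grips with 20 to 120 N. Pads are 22 mm wide; open, the fingers measure 114 mm over their backs; the gripper's body (76 mm by 85 mm) begins 54 mm behind the grasp point. The pads swing forward as they close: fully open they stand 13 mm farther back than shut.
Start: joints at [1.057, 0.053, 1.613, -0, 1.476, -0.119], TCP at [0.24, 0.577, 0.231] pointing down, gripper open.
Joint ranges: [-3.01, 3.01], [-1.01, 2.22], [0.06, 2.58], [-1.02, 4.17], [0.09, 2.62], [-3.14, 3.14]. Speed limits (rad/s): [2.57, 2.57, 3.14, 3.14, 3.14, 3.14].

INTERFACE

Orientations are given as a unit quaternion [w, x, y, z].
In Python, from plant import state, grab_frame, ticket, manip gives the robot as it stands.
- The arm moves only by the tool carry_out, never from a script. Its argument "moves" is a list that holds one entry, the list of rows, each a list of 7 numbers: the turn, a rotation vector about the tool's x, y, z each as a share of 5 degrees, from -1 to 1, then the shift along the tool's x, y, z each as a share of 0.04 m, from -1 to 1, then the gripper command: -1 is shut, 1 is fully open, values between are in proportion. A call has 1 to 8 rows; each row shifts and turns the commanded pose from where the row before left it, along the tool's axes as they then stand; what a row does not reach is not made up. A row lasts 1/12 s, in which the tool goes at most 41.7 mm and 7.16 degrees, less where a joint would pass 70% of its speed; a pose out of reach is approached as far as the arm can. A call with a number of a shift or a turn outside -1 to 1 is refused whole. A call with a gripper value outside its range is refused whole. The fingers move at their own pace and stop on an object; the grip force is fixed at half the most. Time passes only in rows, so rows that do not move let the fingers close. It gives the time, the measured TCP pose, the force and the opening at its end, in the units of the state.
- state(): the state, without advancing time (a new reading comes with each control period).
- grab_frame(name): name is "scene" or "top"; returns a dict with "frame" (480x640x3 uint8, red, green, blue), "z_map" (480x640 float32, m along the optical axis (not along the pixel's ray), 0 where there is no reading), "K" (3x3 intrinsics, pixels), "world_from_camera" (4x4, takes a point from camera to world coordinates). Camera axes: x right, y down, z forward; pixel columns grow to the right and rows downward; lengths in m; the calibration is good to about 2 mm. A picture is of the moment at which its call begins.
- ticket.job_done(): hands the job in, once; it reports no verdict.
The state is a dict: "time": time; "joint_pos": joint angles; "joint_vel": joint speeds; "joint_efforts": joint torques, N m; "tool_pos": TCP position; "tool_rot": TCP orientation; "contact_force": force on the tool from outside, world axes, zero at the start; "ft_torque": the same for the moment, N m; "gripper_width": opening from 0.0 (shut) to 1.0 (fully open).
Only numpy, scipy, OpenCV 4.12 (cv2) and the standard library are available. Lean on these libraries where they do the work, as an engineer would, in place of code of your own. Each camera call takes 0.05 s, during which the arm holds its last target.

## Working session

There is one attempt and no reset: what is moved stays moved. The work goes in short steps, Python scripts to look and compute and a tool call to move; the robot and the scene stay as the last step left them, time stands still between calls to the robot, and variables do not carry over. Pictures are saved under pics/ and viewed, and the job is handed in when it is done.

Besides the shell and the picture viewer there is one more tool, called after "Request:" as name([rows], argument=value, ...), one row to a line, values as JSON. carry_out: Moves the arm, as the interface text tells. Shift numbers are shares of 0.04 m and turn numbers shares of 5 degrees, none past 1 either way. Its arguments: {"type":"object","properties":{"moves":{"type":"array"}},"required":["moves"]}

```bash
ls; mkdir -p pics; python3 - <<'E'
from plant import state, grab_frame, ticket, manip
import cv2,numpy as np
print(state()); print(manip, manip.grip_depth)
for n in("scene","top"):
    f=grab_frame(n); cv2.imwrite(f"pics/{n}0.png",f["frame"][:,:,::-1]); np.savez(f"{n}0.npz",**f); print(n,f["K"],f["world_from_camera"])
E
```

```text
pics
{'time': 0.0, 'joint_pos': array([ 1.05700373e+00,  5.33742323e-02,  1.61430382e+00,  4.24151425e-06,
        1.47599845e+00, -1.19012999e-01]), 'joint_vel': array([-0.00192155,  0.0009304 , -0.00033102,  0.00107584,  0.00144356,
        0.00214869]), 'joint_efforts': array([ 3.39170847e-04, -3.93660235e+01, -3.70183825e+01, -1.05793240e-04,
        6.68768131e-03, -2.85166003e-06]), 'tool_pos': array([0.24007371, 0.57637354, 0.23004639]), 'tool_rot': array([ 4.69056223e-04,  8.32046760e-01,  5.54704520e-01, -9.30373568e-04]), 'contact_force': array([-0.80334068, -0.57048442, -0.8944737 ]), 'ft_torque': array([ 0.01161794,  0.01776271, -0.02432282]), 'gripper_width': 1.0017705318447605}
<Robot object at 0x7f3ff03fba10> 0.0187
scene [[597.63858783   0.         321.57972523]
 [  0.         597.63858783 237.46352376]
 [  0.           0.           1.        ]] [[ 0.53990849  0.59470059 -0.59567611  1.29488853]
 [ 0.84163326 -0.3710443   0.39240232 -0.44694967]
 [ 0.01233967 -0.71320217 -0.70084977  0.86924261]
 [ 0.          0.          0.          1.        ]]
top [[600.5219038    0.         316.08531951]
 [  0.         600.5219038  239.69095092]
 [  0.           0.           1.        ]] [[ 0.02740397 -0.98675806  0.15986729  0.44300288]
 [-0.99950233 -0.02954767 -0.01104705  0.01018632]
 [ 0.01562447 -0.159485   -0.9870767   1.25570544]
 [ 0.          0.          0.          1.        ]]
```

View pics/scene0.png

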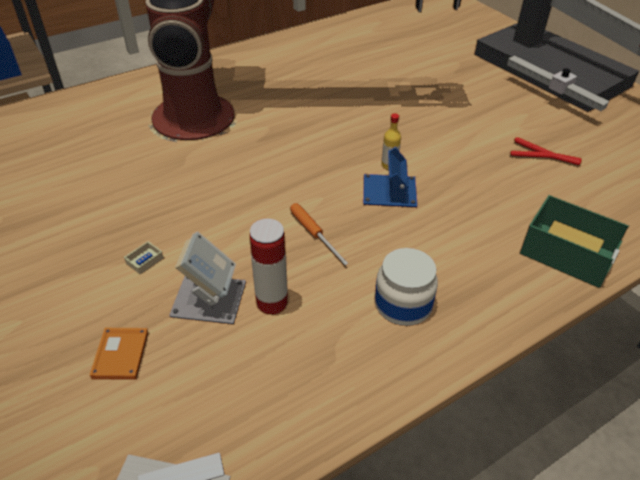

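View pics/top0.png

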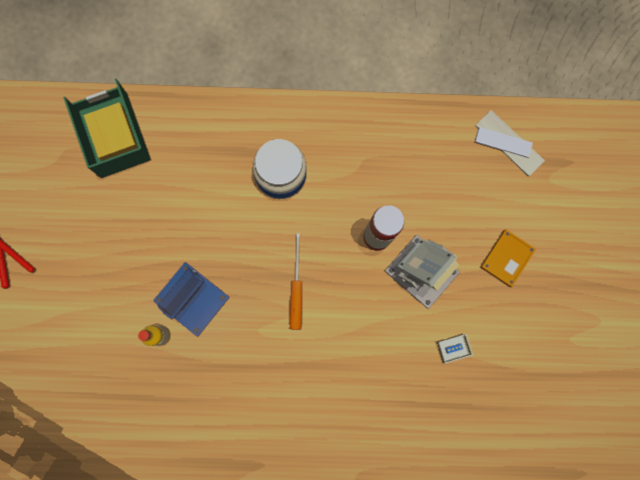

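```bash
python3 - <<'E'
import cv2,numpy as np
t=cv2.imread("pics/top0.png"); s=cv2.imread("pics/scene0.png")
a=cv2.resize(t[220:320,370:480],None,fx=3.6,fy=3.6,interpolation=cv2.INTER_CUBIC)
b=cv2.resize(t[250:350,130:240],None,fx=3.6,fy=3.6,interpolation=cv2.INTER_CUBIC)
cv2.imwrite("pics/c1.png",np.hstack([a,b]))
a=cv2.resize(s[225:330,160:300],None,fx=2.8,fy=2.8,interpolation=cv2.INTER_CUBIC)
b=cv2.resize(s[105:210,320:460],None,fx=2.8,fy=2.8,interpolation=cv2.INTER_CUBIC)
cv2.imwrite("pics/c2.png",np.hstack([a,b]))
E
```

```text
(no output)
```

View pics/c1.png

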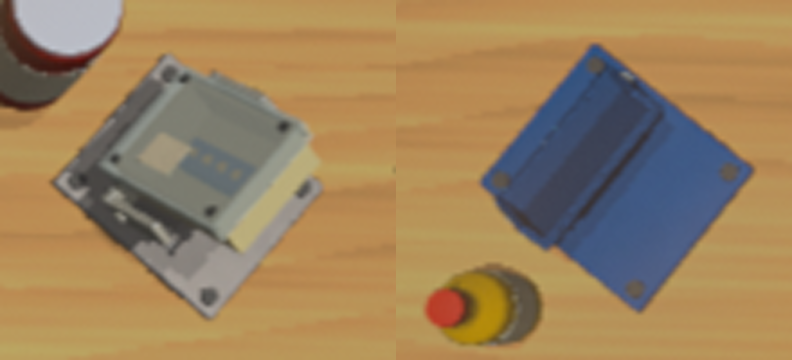

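View pics/c2.png

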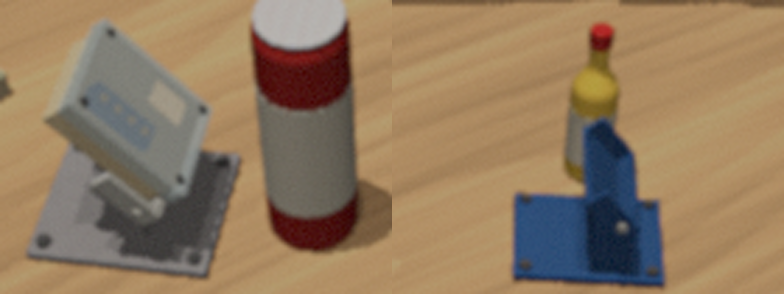

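```bash
cat > h.py <<'E'
import numpy as np,cv2
def load(n):
    d=np.load(n+".npz"); return {k:d[k] for k in d}
def cloud(f):
    K=f["K"];z=f["z_map"];v,u=np.mgrid[:480,:640]
    P=np.stack([(u-K[0,2])/K[0,0]*z,(v-K[1,2])/K[1,1]*z,z],-1)
    T=f["world_from_camera"]; W=P@T[:3,:3].T+T[:3,3]; W[z==0]=np.nan; return W
def ray(f,uv,h):
    K=f["K"];T=f["world_from_camera"]
    d=T[:3,:3]@np.array([(uv[0]-K[0,2])/K[0,0],(uv[1]-K[1,2])/K[1,1],1]);o=T[:3,3]
    return o+d*(h-o[2])/d[2]
E
python3 - <<'E'
from h import *
np.set_printoptions(precision=4,suppress=True)
for n in("top0","scene0"):
    f=load(n);W=cloud(f)
    print(n,"bench z",np.nanmedian(W[...,2]))
f=load("top0");W=cloud(f)
g=[(416.4,235.3),(384.4,270.6),(428.3,308.9),(459.7,271.9)]
b=[(185.6,262.2),(153.9,301.1),(198.3,336.4),(229.7,297.2)]
for n,q in(("grey",g),("blue",b)):
    p=np.array([ray(f,c,.008)[:2] for c in q]); print(n,p.tolist(),p.mean(0))
    for i in range(4):
        d=p[(i+1)%4]-p[i]; print(np.hypot(*d),np.degrees(np.arctan2(d[1],d[0])))
# refine with masks
hsv=cv2.cvtColor(f["frame"],cv2.COLOR_RGB2HSV)
m=cv2.inRange(hsv,(100,90,30),(125,255,255)); m[:, :140]=0;m[:,245:]=0;m[:240]=0;m[350:]=0
ys,xs=np.nonzero(m); r=cv2.minAreaRect(np.c_[xs,ys].astype(np.float32)); print(len(xs),r,cv2.boxPoints(r))
p=np.array([ray(f,c,.008)[:2] for c in cv2.boxPoints(r)]);print(p,p.mean(0))
for i in range(4):
    d=p[(i+1)%4]-p[i]; print(np.hypot(*d),np.degrees(np.arctan2(d[1],d[0])))
# bystanders
for nm,uv,h in(("can",(387,220),.19),("tub",(279,161),.1),("bottlecap",(144,336),.14),("sdr handle",(296,329),.013),("tip",(298,234),.01)):
    print(nm,ray(f,uv,h))
E
```

```text
top0 bench z -0.00020224290738224404
scene0 bench z -0.0016019287536339633
grey [[0.6608215415302531, -0.2154152644319596], [0.5839051616324709, -0.1483910670842069], [0.5068058389679753, -0.2402431377406367], [0.5857698126854266, -0.30638053684192706]] [ 0.5843 -0.2276]
0.10202143170280671 138.93141767566368
0.11992125932960249 -130.00961994896826
0.10300225582546099 -39.94833654479377
0.1179298214499494 50.47535280678917
blue [[0.5894126985887518, 0.2669071226612011], [0.506850040398492, 0.32702822370071116], [0.4375778132467965, 0.23156345518240323], [0.5192964504103186, 0.17152418108240486]] [0.5133 0.2493]
0.10213294922621517 143.93835840575193
0.11794983460272514 -125.96581482289753
0.10140340277484827 -36.30499422106034
0.1183815602314976 53.68029714924566
2123 ((189.831787109375, 299.7070617675781), (55.637672424316406, 52.824256896972656), 39.09385681152344) [[151.5859 302.6635]
 [184.8965 261.6659]
 [228.0777 296.7506]
 [194.7671 337.7482]]
[[0.5035 0.3316]
 [0.5905 0.2684]
 [0.5201 0.1749]
 [0.4347 0.2386]] [0.5122 0.2534]
0.1074651053036827 -35.96444078941523
0.11703367436838298 -126.95682090535294
0.10658376488323126 143.30796386207817
0.1156682449317583 53.47233069695501
can [ 0.6556 -0.1291  0.19  ]
tub [0.7865 0.0754 0.1   ]
bottlecap [0.4362 0.307  0.14  ]
sdr handle [0.458  0.0323 0.013 ]
tip [0.6557 0.0346 0.01  ]
```

```bash
python3 - <<'E'
from h import *
np.set_printoptions(precision=4,suppress=True)
def fr(o,y):
    c,s=np.cos(y),np.sin(y); return np.array([[c,-s,0],[s,c,0],[0,0,1]]),np.array([*o,0])
f=load("top0");W=cloud(f).reshape(-1,3)
for nm,o,y in(("grey",(.5843,-.2276),50.1),("blue",(.5133,.2493),53.9)):
    R,t=fr(o,np.radians(y)); L=(W-t)@R
    s=(abs(L[:,0])<.1)&(abs(L[:,1])<.055)&(L[:,2]>.03)&(L[:,2]<.2)
    p=L[s]
    # box frame along slope
    d=np.array([.643,0,-.766]);n=np.array([.766,0,.643]);c=np.array([.02,0,.05])
    a=-(p-c)@d; hh=(p-c)@n
    print(nm,len(p)); H,_,_=np.histogram2d(np.clip(a,-.03,.11),np.clip(hh,-.02,.06),bins=[14,16],range=[[-.03,.11],[-.02,.06]]); print(H.astype(int))
    k=(abs(hh-(.033 if nm=="grey" else 0))<.006)&(a>.005)&(a<(.08 if nm=="grey" else .035))&(abs(p[:,1])<.04 if nm=="grey" else abs(p[:,1])<.04)
    q=p[k];m=q.mean(0);u,sv,vt=np.linalg.svd(q-m);nn=vt[2]*np.sign(vt[2][2])
    print("plane n",nn,"angle",np.degrees(np.arccos(nn[2])),"yaw err",np.degrees(np.arctan2(nn[1],nn[0])),"h",np.median(hh[k]),"y range",q[:,1].min(),q[:,1].max(),"a",a[k].min(),a[k].max(),k.sum())
    # y extents
    kk=(hh>.008) if nm=="blue" else (hh>.028)
    print("y pct",np.percentile(p[kk,1],[0,2,50,98,100]),"a",np.percentile(a[kk],[0,2,50,98,100]))
E
```

```text
grey 2233
[[  0   0   0   0   0   0   0   0   0   0   0   0   1   2   3  22]
 [  0   0   0   0   0   0   0   0   0   0   1   0   0   0   0   8]
 [  0   0   0   3   3   4  11  10   2   2  67  10   0   0   0   8]
 [  0   0   0   9  11   9  10  12   1   4  98  35   0   0   0   9]
 [  0   0   1   8   8   2   6   7   1   3 107  21   0   0   0  10]
 [  0   0   0   5  15   2   7  17   1   6  96  35   0   0   0  10]
 [  0   0   2  11  22   6  12   8   4   1 113  31   0   0   0   8]
 [  0   0   0   3   6   2   4   3   2   2 100  30   0   0   0  13]
 [  0   0   0   0   0   1   0   1   3   4 114  34   0   0   0  79]
 [  0   0   0   0   2   0   0   1   1   2 102  31   0   0   0  11]
 [  0   0   0   0   0   0   0   0   3   4 113  40   0   0   0   0]
 [  0   0   0   6  42  66  50  32  27  43 124  34   0   0   0   0]
 [  0   0   0   0   2   8   7   6  40  48  32  14   0   0   0   0]
 [  0   0   0   0   0   0   0   0   0   0   0   0   0   0   0   0]]
plane n [0.7665 0.0027 0.6422] angle 50.042403744105485 yaw err 0.20208912317039987 h 0.0338072774834632 y range -0.03996314781067137 0.036874843088280
[... 691 characters left out ...]
 0   0   0   0   0   0   0   0   0   0   0   0   0   0   0   0]
 [  0   0   0   0   0   0   0   0   0   0   0   0   0   0   0   0]
 [  0   0   0   0   0   0   0   0   0   0   0   0   0   0   0   0]
 [  0   0   0   0   0   0   0   0   0   0   0   0   0   0   0   0]
 [  0   0   0   0   0   0   0   0   0   0   0   0   0   0   0   0]
 [  0   0   0   0   0   0   0   0   0   0   0   0   0   0   0   0]]
plane n [ 0.7501 -0.0001  0.6613] angle 48.597802259384046 yaw err -0.004781834160437181 h 0.0019027463136796383 y range -0.03980556472669284 0.03997994019981062 a 0.005137722306166992 0.03493799958586321 309
y pct [-0.0508 -0.0489  0.0013  0.0478  0.0488] a [-0.0097 -0.0076 -0.001   0.0388  0.0417]
```

The box meant is the large ivory one with the clear lid, in the grey cradle at top px (427,262). The small box at (454,348) is the look-alike, and the orange lid at (508,257) is not meant. The crop confirms this. Blue cradle is at top px (190,299), and the depth fits give both cradle poses. Next I'll raise the arm and excite the wrist joints to learn the kinematics.

Request:
carry_out([
  [[0,0,0,0,0,-1,1],[0,0,0,0,0,-1,1],[0,0,0,0,0,-1,1],[0,0,0,0,0,-1,1],[0,0,0,0,0,-1,1]],
])

```text
time: 0.52
tool_pos: [0.2401, 0.5765, 0.4326]
tool_rot: [0.0, 0.832, 0.555, -0.0]
contact_force: [-0.2, 0.2, -0.3]
gripper_width: 1.001
```

```bash
cat > log.py <<'E'
from plant import state
import json
s=state(); r=[list(map(float,s[k])) for k in("joint_pos","tool_pos","tool_rot")]
open("log.jsonl","a").write(json.dumps(r)+"\n"); 
print(round(s["time"],2),[[round(x,4) for x in a] for a in r],[round(float(x),1) for x in s["contact_force"]],round(s["gripper_width"],3))
E
python3 log.py; python3 -c "
import json;open('log.jsonl','a').write(json.dumps([[1.05700373e+00,5.33742323e-02,1.61430382e+00,4.24e-06,1.47599845,-.119013],[0.24007371,0.57637354,0.23004639],[4.69056223e-04,8.32046760e-01,5.54704520e-01,-9.30373568e-04]])+chr(10))"
```

```text
0.52 [[1.057, 0.0113, 1.3265, -0.0, 1.8048, -0.1191], [0.2401, 0.5765, 0.4326], [0.0002, 0.832, 0.5547, -0.0004]] [-0.2, 0.2, -0.3] 1.001
```

Request:
carry_out([
  [[1,0,0,0,0,0,1],[1,0,0,0,0,0,1],[1,0,0,0,0,0,1],[1,0,0,0,0,0,1],[0,0,0,0,0,0,1]],
])

```text
time: 0.93
tool_pos: [0.2425, 0.5758, 0.4289]
tool_rot: [-0.144, 0.821, 0.544, -0.098]
contact_force: [-0.4, 0.0, -1.0]
gripper_width: 0.999
```

```bash
python3 log.py
```

```text
0.93 [[0.9025, 0.0282, 1.343, 0.3511, 1.8539, -0.1842], [0.2425, 0.5758, 0.4289], [-0.1444, 0.8205, 0.5443, -0.0981]] [-0.4, 0.0, -1.0] 0.999
```

Request:
carry_out([
  [[-1,1,0,0,0,0,1],[-1,1,0,0,0,0,1],[-1,1,0,0,0,0,1],[-1,1,0,0,0,0,1],[-1,0,0,0,0,0,1],[-1,0,0,0,0,0,1],[-1,0,0,0,0,0,1],[0,0,0,0,0,0,1]],
])

```text
time: 1.6
tool_pos: [0.2375, 0.5778, 0.4304]
tool_rot: [0.018, 0.84, 0.5, 0.21]
contact_force: [-1.7, -0.1, -0.2]
gripper_width: 1.001
```

```bash
python3 log.py
```

```text
1.6 [[1.1852, -0.1827, 1.5527, -0.2808, 1.4527, 0.0987], [0.2375, 0.5778, 0.4304], [0.0179, 0.8399, 0.5004, 0.2096]] [-1.7, -0.1, -0.2] 1.001
```

```bash
cat > kin.py <<'E'
import numpy as np,json
from scipy.spatial.transform import Rotation as R
from scipy.optimize import least_squares
LIM=np.array([[-3.01,3.01],[-1.01,2.22],[.06,2.58],[-1.02,4.17],[.09,2.62],[-3.14,3.14]])
def rz(a):return R.from_euler('z',a).as_matrix()
def ry(a):return R.from_euler('y',a).as_matrix()
def rot(j,s=1): return rz(j[0])@ry(j[1]+j[2])@rz(j[3])@ry(j[4])@rz(j[5])@rz(np.pi)
# linear params: ax ay az bx bz cx cz dx dy ez
def A(j):
    r1=rz(j[0]);r2=r1@ry(j[1]);r3=r2@ry(j[2]);r4=r3@rz(j[3]);r5=r4@ry(j[4])
    return np.column_stack([r1,r2[:,0],r2[:,2],r3[:,0],r3[:,2],r4[:,0],r4[:,1],r5[:,2]])
def data():
    return [tuple(map(np.array,json.loads(l))) for l in open('log.jsonl')]
def quat(q): return R.from_quat([q[1],q[2],q[3],q[0]]).as_matrix()
def fit(lam=1e-4):
    D=data(); M=np.vstack([A(j) for j,_,_ in D]);b=np.concatenate([p for _,p,_ in D])
    x=np.linalg.solve(M.T@M+lam**2*np.eye(10),M.T@b); return x,(M@x-b)
E
python3 - <<'E'
from kin import *
np.set_printoptions(precision=4,suppress=True)
for j,p,q in data(): print(np.degrees(R.from_matrix(rot(j).T@quat(q)).magnitude()))
for l in(1e-2,1e-3,1e-4): x,r=fit(l);print(x,abs(r).max())
E
```

```text
1.553456398389649e-14
1.3914260919105937e-07
2.616466830954903e-14
1.6954261853053123e-14
[-0.006   0.0714  0.2566  0.0108  0.3541  0.0426  0.6076  0.0402  0.0027
  0.2383] 0.0010890261687168667
[-0.0001  0.0742  0.2383  0.0001  0.4254  0.095   0.6099  0.0006  0.
  0.2789] 1.500143738897286e-05
[-0.      0.0742  0.238   0.      0.4264  0.0957  0.6099  0.      0.
  0.2795] 1.5079969251097225e-07
```

```bash
cat > ik.py <<'E'
from kin import *
X=fit(1e-5)[0]
def fk(j): return A(j)@X,rot(j)
def ik(p,Rm,seeds=40,rng=np.random.default_rng(0),j0=None):
    out=[]
    def res(j):
        pp,rr=fk(j); return np.r_[(pp-p)*10,(rr-Rm).ravel()]
    S=[j0] if j0 is not None else [rng.uniform(LIM[:,0],LIM[:,1]) for _ in range(seeds)]
    for s in S:
        s=np.clip(s,LIM[:,0]+1e-6,LIM[:,1]-1e-6)
        o=least_squares(res,s,bounds=(LIM[:,0],LIM[:,1]))
        if o.cost<1e-8 and not any(np.allclose(o.x,k,atol=1e-2) for k in out): out.append(o.x)
    return out
GREY=((.5843,-.2276),50.2); BLUE=((.5133,.2493),53.9)
d0=np.array([.6428,0,-.766]);n0=np.array([.766,0,.6428])
def frame(c): return rz(np.radians(c[1])),np.array([*c[0],0.])
def toolpose(c,a,h,sgn,yoff=0.):
    """TCP at a up the slope from the corner, h off the seat, tool z down slope, tool x = sgn*n"""
    Rc,t=frame(c); p=t+Rc@(np.array([.02,yoff,.05])-a*d0+h*n0)
    x=sgn*n0;z=d0;y=np.cross(z,x)
    return p,Rc@np.column_stack([x,y,z])
E
python3 - <<'E'
from ik import *
np.set_printoptions(precision=3,suppress=True)
print(X)
for nm,c in(("grey",GREY),("blue",BLUE)):
  for a in(.051,.17):
    for s in(1,-1):
      p,Rm=toolpose(c,a,.0165,s)
      print(nm,a,s,p)
      for q in ik(p,Rm): print("   ",q)
E
```

```text
[0.    0.074 0.238 0.    0.426 0.096 0.61  0.    0.    0.279]
grey 0.051 1 [ 0.584 -0.228  0.1  ]
    [-0.787  0.182  1.823  0.727  1.299 -1.926]
grey 0.051 -1 [ 0.584 -0.228  0.1  ]
    [-0.787  0.182  1.823  0.727  1.299  1.216]
grey 0.17 1 [ 0.535 -0.286  0.191]
    [-0.915  0.075  1.772  0.68   1.497 -1.915]
grey 0.17 -1 [ 0.535 -0.286  0.191]
    [-0.915  0.075  1.772  0.68   1.497  1.227]
blue 0.051 1 [0.513 0.249 0.1  ]
    [ 0.073 -0.243  2.238  0.749  0.804 -1.308]
blue 0.051 -1 [0.513 0.249 0.1  ]
    [ 0.073 -0.243  2.238  0.749  0.804  1.833]
blue 0.17 1 [0.468 0.187 0.191]
    [-0.089 -0.568  2.3    0.665  1.104 -1.245]
blue 0.17 -1 [0.468 0.187 0.191]
    [-0.089 -0.568  2.3    0.665  1.104  1.897]
```

```bash
cat > plan.py <<'E'
from ik import *
from plant import state
LIMV=np.array([2.57,2.57,3.14,3.14,3.14,3.14])*.7/12
def cur():
    s=state(); return np.array(s["tool_pos"]),quat(np.array(s["tool_rot"])),np.array(s["joint_pos"])
def rows(p0,R0,p1,R1,g,n=None,mx=.95):
    """straight shift and even turn in n rows, tool axes as they stand"""
    w=R.from_matrix(R0.T@R1).as_rotvec(); D=p1-p0
    m=int(np.ceil(max(np.degrees(np.linalg.norm(w))/5/mx,np.linalg.norm(D)/.04/mx,1)))
    n=max(n or 1,m); out=[]
    Rc,pc=R0.copy(),p0.copy()
    for i in range(n):
        # aim from running rounded pose so that rounding does not add up
        wr=R.from_matrix(Rc.T@R1).as_rotvec()/(n-i); t=np.round(np.degrees(wr)/5,2)
        s=np.round(Rc.T@(p1-pc)/(n-i)/.04,2)
        out.append([*map(float,t),*map(float,s),g])
        pc=pc+Rc@(s*.04); Rc=Rc@R.from_rotvec(np.radians(t*5)).as_matrix()
    return out,pc,Rc
def check(rws,p0,R0,j0):
    Rc,pc,j=R0.copy(),p0.copy(),j0.copy(); worst=0;mz=9
    for r in rws:
        pc=pc+Rc@(np.array(r[3:6])*.04);Rc=Rc@R.from_rotvec(np.radians(np.array(r[:3])*5)).as_matrix()
        s=ik(pc,Rc,j0=j)
        if not s: print("IK fails at",pc); return j
        worst=max(worst,(abs(s[0]-j)/LIMV).max()); j=s[0];mz=min(mz,pc[2])
    print("ok worst speed share",round(worst,2),"end",pc.round(4),"j",j.round(2)); return j
def show(rws):
    for k in range(0,len(rws),8): print(str([rws[k:k+8]]).replace(".0,",",").replace(".0]","]"))
E
python3 - <<'E'
from plan import *
p,Rm,j=cur(); allr=[]
pg,Rg=toolpose(GREY,.20,.0165,-1)
w=R.from_matrix(Rm.T@Rg).as_rotvec();print(np.degrees(w))
half=Rm@R.from_rotvec(w*.6).as_matrix()
for tp,tr in((np.array([.45,.10,.45]),half),(pg+[0,0,.2],Rg)):
    r,p2,R2=rows(p,Rm,tp,tr,1,mx=.8); j=check(r,p,Rm,j); allr+=r;p,Rm=p2,R2
show(allr);print(pg)
E
```

```text
[ -26.92920872   10.9448962  -162.83712785]
ok worst speed share 0.81 end [0.45   0.1002 0.4501] j [-0.24 -0.81  2.01  0.48  1.45 -2.98]
IK fails at [0.45866344 0.05267235 0.44585966]
[[[-0.13, 0.05, -0.78, -0.31, 0.42, -0.03, 1], [-0.13, 0.05, -0.78, -0.34, 0.4, -0.02, 1], [-0.13, 0.05, -0.78, -0.37, 0.37, -0.02, 1], [-0.13, 0.05, -0.78, -0.39, 0.35, -0.02, 1], [-0.13, 0.05, -0.78, -0.41, 0.32, -0.01, 1], [-0.13, 0.05, -0.78, -0.43, 0.29, -0.01, 1], [-0.13, 0.05, -0.78, -0.45, 0.26, -0.01, 1], [-0.13, 0.05, -0.78, -0.47, 0.23, -0.01, 1]]]
[[[-0.13, 0.05, -0.78, -0.48, 0.2, -0.01, 1], [-0.13, 0.05, -0.78, -0.5, 0.17, -0.01, 1], [-0.13, 0.05, -0.78, -0.51, 0.13, -0.01, 1], [-0.13, 0.05, -0.78, -0.51, 0.1, -0.01, 1], [-0.13, 0.05, -0.78, -0.52, 0.06, -0.01, 1], [-0.13, 0.06, -0.78, -0.52, 0.03, -0.02, 1], [-0.13, 0.05, -0.78, -0.52, -0.01, -0.02, 1], [-0.13, 0.06, -0.78, -0.52, -0.04, -0.02, 1]]]
[[[-0.13, 0.05, -0.78, -0.52, -0.08, -0.02, 1], [-0.13, 0.06, -0.78, -0.51, -0.11, -0.03, 1], [-0.13, 0.05, -0.79, -0.5, -0.15, -0.03, 1], [-0.13, 0.06, -0.78, -0.49, -0.18, -0.04, 1], [-0.13,
[... 333 characters left out ...]
77, -0.23, -0.54, -0.12, 1], [-0.13, 0.05, -0.77, -0.2, -0.56, -0.13, 1], [-0.13, 0.05, -0.76, -0.16, -0.57, -0.13, 1], [-0.13, 0.05, -0.77, -0.12, -0.57, -0.14, 1], [-0.13, 0.05, -0.76, -0.08, -0.58, -0.15, 1]]]
[[[-0.13, 0.05, -0.77, -0.04, -0.58, -0.15, 1], [-0.12, 0.05, -0.76, -0, -0.58, -0.16, 1], [-0.13, 0.05, -0.77, 0.04, -0.58, -0.17, 1], [-0.13, 0.06, -0.76, 0.08, -0.57, -0.17, 1], [-0.12, 0.05, -0.77, 0.11, -0.56, -0.18, 1], [-0.13, 0.06, -0.76, 0.15, -0.55, -0.18, 1], [-0.12, 0.05, -0.77, 0.19, -0.54, -0.19, 1], [-0.13, 0.06, -0.76, 0.23, -0.52, -0.2, 1]]]
[[[-0.12, 0.05, -0.77, 0.26, -0.5, -0.2, 1], [-0.13, 0.06, -0.76, 0.3, -0.48, -0.2, 1]]]
[ 0.52290004 -0.30129452  0.2138062 ]
```

```bash
python3 - <<'E'
from plan import *
p,Rm,j=cur(); allr=[]
pg,Rg=toolpose(GREY,.20,.0165,1)
w=R.from_matrix(Rm.T@Rg).as_rotvec();print(np.degrees(w))
half=Rm@R.from_rotvec(w*.6).as_matrix()
for tp,tr in((np.array([.45,.10,.45]),half),(pg+[0,0,.15],Rg)):
    r,p2,R2=rows(p,Rm,tp,tr,1,mx=.8); j=check(r,p,Rm,j); allr+=r;p,Rm=p2,R2
show(allr);print(pg)
E
```

```text
[ 7.58045168 18.65121072 14.66450507]
ok worst speed share 0.72 end [0.4499 0.1    0.4501] j [-0.23 -0.7   1.92  0.47  1.58 -1.1 ]
ok worst speed share 0.57 end [ 0.5227 -0.3013  0.3637] j [-0.95 -0.04  1.59  0.68  1.74 -1.76]
[[[0.05, 0.13, 0.1, -0.46, 0.62, -0.04, 1], [0.05, 0.13, 0.1, -0.45, 0.62, -0.04, 1], [0.05, 0.13, 0.1, -0.45, 0.63, -0.05, 1], [0.05, 0.13, 0.1, -0.44, 0.63, -0.06, 1], [0.05, 0.13, 0.1, -0.43, 0.63, -0.07, 1], [0.05, 0.13, 0.11, -0.43, 0.64, -0.08, 1], [0.06, 0.13, 0.1, -0.42, 0.64, -0.08, 1], [0.05, 0.13, 0.11, -0.41, 0.64, -0.09, 1]]]
[[[0.06, 0.13, 0.1, -0.41, 0.65, -0.1, 1], [0.05, 0.13, 0.11, -0.4, 0.65, -0.11, 1], [0.06, 0.13, 0.1, -0.39, 0.65, -0.11, 1], [0.05, 0.13, 0.11, -0.38, 0.65, -0.12, 1], [0.06, 0.14, 0.1, -0.38, 0.66, -0.13, 1], [0.05, 0.13, 0.11, -0.37, 0.66, -0.14, 1], [0.06, 0.14, 0.1, -0.36, 0.66, -0.14, 1], [0.05, 0.13, 0.11, -0.35, 0.67, -0.15, 1]]]
[[[0.06, 0.14, 0.1, -0.35, 0.66, -0.17, 1], [0.04, 0.11, 0.08, -0.53, 0.52, -0.09, 1], [0.04, 0.11, 0.08, -0.53, 0.52, -0.1, 1], [0.04, 0.11, 0.08, -0.52, 0.52, -0.1, 1], [0.04, 0.11, 0.09, -0.52, 0.53, -0.11, 1], [0.04, 0.1, 0.08, -0.51, 0.53, -0.12, 1], [0.04, 0.11, 0.09, -0.51, 0.53, -0.12, 1], [0.05, 0.1, 0.08, -0.5, 0.53, -0.13, 1]]]
[[[0.04, 0.11, 0.09, -0.49, 0.54, -0.14, 1], [0.05, 0.1, 0.08, -0.49, 0.54, -0.14, 1], [0.04, 0.11, 0.09, -0.48, 0.54, -0.15, 1], [0.05, 0.1, 0.08, -0.48, 0.55, -0.16, 1], [0.04, 0.11, 0.09, -0.47, 0.55, -0.16, 1], [0.05, 0.1, 0.08, -0.47, 0.55, -0.17, 1], [0.04, 0.11, 0.09, -0.47, 0.56, -0.17, 1]]]
[ 0.52290004 -0.30129452  0.2138062 ]
```

Request:
carry_out([
  [[0.05,0.13,0.1,-0.44,0.63,-0.06,1],[0.05,0.13,0.1,-0.44,0.63,-0.06,1],[0.05,0.13,0.1,-0.44,0.63,-0.06,1],[0.05,0.13,0.1,-0.44,0.63,-0.06,1],[0.05,0.13,0.1,-0.44,0.63,-0.06,1],[0.05,0.13,0.1,-0.43,0.63,-0.07,1],[0.05,0.13,0.1,-0.42,0.64,-0.08,1],[0.05,0.13,0.1,-0.41,0.64,-0.09,1]],
])

```text
time: 2.27
tool_pos: [0.3402, 0.3509, 0.4418]
tool_rot: [-0.028, 0.847, 0.473, 0.24]
contact_force: [0.5, -0.4, 0.1]
gripper_width: 0.998
```

Request:
carry_out([
  [[0.05,0.13,0.1,-0.4,0.65,-0.1,1],[0.05,0.13,0.1,-0.4,0.65,-0.1,1],[0.05,0.13,0.1,-0.4,0.65,-0.1,1],[0.05,0.13,0.1,-0.38,0.65,-0.12,1],[0.05,0.13,0.1,-0.38,0.65,-0.13,1],[0.05,0.13,0.1,-0.37,0.66,-0.14,1],[0.05,0.13,0.1,-0.36,0.66,-0.14,1],[0.05,0.13,0.1,-0.35,0.66,-0.15,1]],
])

```text
time: 2.93
tool_pos: [0.4395, 0.1262, 0.4507]
tool_rot: [-0.072, 0.851, 0.445, 0.269]
contact_force: [1.6, 0.5, -0.3]
gripper_width: 1.0
```

Request:
carry_out([
  [[0.05,0.13,0.1,-0.35,0.66,-0.16,1],[0.05,0.11,0.08,-0.53,0.52,-0.1,1],[0.05,0.11,0.08,-0.53,0.52,-0.1,1],[0.05,0.11,0.08,-0.52,0.52,-0.1,1],[0.05,0.11,0.08,-0.52,0.53,-0.1,1],[0.05,0.11,0.08,-0.51,0.53,-0.12,1],[0.05,0.11,0.08,-0.5,0.53,-0.12,1],[0.05,0.11,0.08,-0.5,0.53,-0.13,1]],
])

```text
time: 3.6
tool_pos: [0.4877, -0.103, 0.4089]
tool_rot: [-0.112, 0.851, 0.422, 0.292]
contact_force: [0.1, -0.6, -0.1]
gripper_width: 1.0
```

Request:
carry_out([
  [[0.05,0.11,0.08,-0.5,0.54,-0.14,1],[0.05,0.1,0.08,-0.5,0.54,-0.14,1],[0.05,0.1,0.08,-0.48,0.54,-0.15,1],[0.05,0.1,0.08,-0.48,0.55,-0.15,1],[0.05,0.1,0.08,-0.47,0.55,-0.16,1],[0.05,0.1,0.08,-0.47,0.55,-0.17,1],[0.05,0.1,0.08,-0.47,0.55,-0.17,1],[0,0,0,0,0,0,1]],
])

```text
time: 4.27
tool_pos: [0.5243, -0.3059, 0.3614]
tool_rot: [-0.146, 0.851, 0.399, 0.308]
contact_force: [-0.7, 0.7, -0.3]
gripper_width: 0.999
```

```bash
python3 log.py; python3 - <<'E'
from plan import *
p,Rm,j=cur(); allr=[]
print(fit(1e-5)[0].round(4),abs(fit(1e-5)[1]).max(), np.linalg.norm(fk(j)[0]-p))
pg,Rg=toolpose(GREY,.14,.0165,1)
r,p2,R2=rows(p,Rm,pg,Rg,1,n=8); check(r,p,Rm,j); show(r)
E
```

```text
4.27 [[-0.9478, -0.0256, 1.5842, 0.6803, 1.7448, -1.7583], [0.5243, -0.3059, 0.3614], [-0.1461, 0.8513, 0.3989, 0.3079]] [-0.7, 0.7, -0.3] 0.999
[ 0.      0.0742  0.238  -0.      0.4264  0.0957  0.6099 -0.     -0.
  0.2795] 8.030265064018494e-10 5.273453991586412e-10
ok worst speed share 0.21 end [ 0.5476 -0.2716  0.1681] j [-0.88  0.1   1.79  0.69  1.45 -1.92]
[[[-0, 0, -0, -0.29, -0.01, 0.55, 1], [-0.01, 0, -0, -0.29, -0.01, 0.55, 1], [-0, 0, -0, -0.29, -0.01, 0.55, 1], [-0.01, 0.01, -0, -0.29, -0.01, 0.55, 1], [-0, 0, -0, -0.29, -0.01, 0.54, 1], [-0.01, 0.01, -0, -0.29, -0.01, 0.54, 1], [-0, 0, -0.01, -0.29, -0.01, 0.55, 1], [-0.01, 0.01, -0, -0.28, -0.02, 0.54, 1]]]
```

Request:
carry_out([
  [[0,0,0,-0.29,-0.01,0.55,1],[0,0,0,-0.29,-0.01,0.55,1],[0,0,0,-0.29,-0.01,0.55,1],[0,0,0,-0.29,-0.01,0.55,1],[0,0,0,-0.29,-0.01,0.55,1],[0,0,0,-0.29,-0.01,0.54,1],[0,0,0,-0.29,-0.01,0.54,1],[0,0,0,0,0,0,1]],
])

```text
time: 4.93
tool_pos: [0.5432, -0.2693, 0.19]
tool_rot: [-0.149, 0.85, 0.401, 0.307]
contact_force: [-0.6, -0.3, -1.1]
gripper_width: 0.998
```

```bash
cat > look.py <<'E'
import sys,cv2,numpy as np
from plant import grab_frame
tag=sys.argv[1]; sx,sy,tx,ty=map(int,sys.argv[2:6]); o=[]
for n,(x,y) in(("scene",(sx,sy)),("top",(tx,ty))):
    f=grab_frame(n); np.savez(f"{n}_{tag}.npz",**f)
    x0=min(max(x-65,0),510);y0=min(max(y-75,0),330)
    o.append(cv2.resize(f["frame"][y0:y0+150,x0:x0+130,::-1],None,fx=3,fy=3,interpolation=cv2.INTER_CUBIC))
cv2.imwrite(f"pics/{tag}.png",np.hstack(o))
E
python3 look.py pre 205 265 427 262; python3 - <<'E'
from plan import *
p,Rm,j=cur(); pg,Rg=toolpose(GREY,.051,.0165,1)
r,p2,R2=rows(p,Rm,pg,Rg,1,n=8); check(r,p,Rm,j); show(r)
print(Rm.T@(pg-p),np.degrees(R.from_matrix(Rm.T@Rg).as_rotvec()))
E
```

```text
ok worst speed share 0.13 end [ 0.5842 -0.2279  0.0997] j [-0.79  0.18  1.82  0.73  1.3  -1.93]
[[[-0.01, 0, 0.01, -0.05, 0.01, 0.35, 1], [-0.01, 0, 0.01, -0.05, 0.01, 0.35, 1], [-0, 0, 0.01, -0.05, 0.01, 0.35, 1], [-0.01, 0.01, 0, -0.05, 0.01, 0.35, 1], [-0, 0, 0.01, -0.05, 0, 0.35, 1], [-0.01, 0.01, 0, -0.05, 0.01, 0.34, 1], [-0, 0, 0.01, -0.05, 0, 0.35, 1], [-0.01, 0.01, 0, -0.06, 0.01, 0.34, 1]]]
[-0.01621374  0.00243783  0.11127873] [-0.24812158  0.12797562  0.27117916]
```

View pics/pre.png

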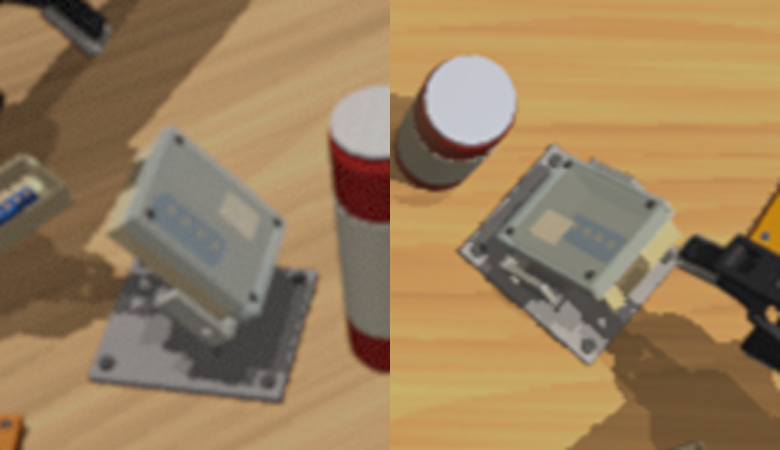

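```bash
python3 - <<'E'
from plan import *
p,Rm,j=cur(); pg,Rg=toolpose(GREY,.048,.0168,1,-.001)
print(Rm.T@(pg-p)/.04,np.degrees(R.from_matrix(Rm.T@Rg).as_rotvec())/5)
E
```

```text
[-0.39779542  0.08630589  2.85684041] [-0.04962432  0.02559512  0.05423583]
```

Request:
carry_out([
  [[-0.05,0.03,0.05,-0.4,0.09,0,1],[0,0,0,0,0,0.4,1],[0,0,0,0,0,0.5,1],[0,0,0,0,0,0.5,1],[0,0,0,0,0,0.5,1],[0,0,0,0,0,0,1],[0,0,0,0,0,0,1]],
])

```text
time: 5.62
tool_pos: [0.5714, -0.2473, 0.1276]
tool_rot: [-0.144, 0.851, 0.399, 0.31]
contact_force: [-0.1, -0.3, 1.0]
gripper_width: 1.002
```

```bash
python3 look.py pre2 205 265 427 262; python3 - <<'E'
from plan import *
p,Rm,j=cur(); pg,Rg=toolpose(GREY,.048,.0168,1,-.001)
print(Rm.T@(pg-p)/.04,np.degrees(R.from_matrix(Rm.T@Rg).as_rotvec())/5)
E
```

```text
[-0.00956743 -0.07205839  1.01711894] [0.04738403 0.01075244 0.02518039]
```

View pics/pre2.png

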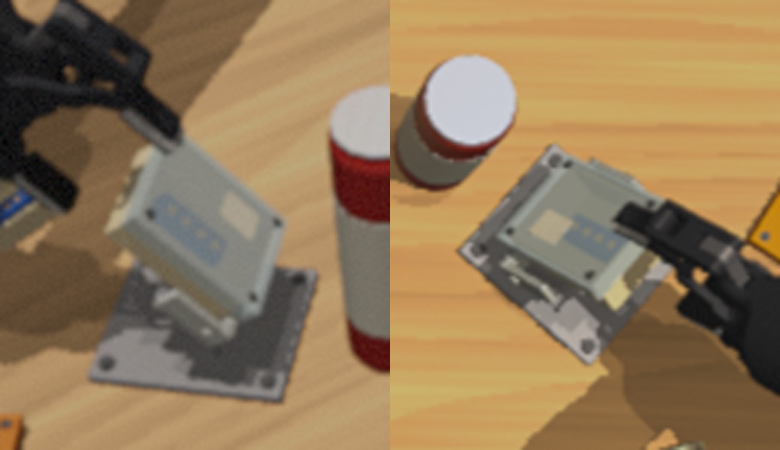

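Request:
carry_out([
  [[0.05,0,0,0,-0.07,0.3,1],[0,0,0,0,0,0.3,1],[0,0,0,0,0,0.2,1],[0,0,0,0,0,0.2,1],[0,0,0,0,0,0,1],[0,0,0,0,0,0,1]],
])

```text
time: 6.22
tool_pos: [0.5855, -0.224, 0.0955]
tool_rot: [-0.147, 0.851, 0.4, 0.309]
contact_force: [-0.3, -0.6, -0.9]
gripper_width: 1.001
```

```bash
python3 look.py pre3 205 265 427 262; python3 log.py; python3 - <<'E'
from plan import *
p,Rm,j=cur(); pg,Rg=toolpose(GREY,.048,.0168,1,-.001)
print(Rm.T@(pg-p)/.04,np.degrees(R.from_matrix(Rm.T@Rg).as_rotvec())/5)
from h import *
f=load("top_pre3");W=cloud(f).reshape(-1,3)
Rc,t=frame(GREY);L=(W-t)@Rc-[.02,0,.05];a=-L@d0;h=L@n0
k=(a>.03)&(a<.07)&(abs(L[:,1])<.05)&(h>.04)&(h<.1)
for lo in np.arange(.035,.07,.006):
    q=k&(a>=lo)&(a<lo+.006); print(lo.round(3),q.sum(),L[q,1].min() if q.sum() else 0,L[q,1].max() if q.sum() else 0,np.median(h[q]))
E
```

```text
6.32 [[-0.7815, 0.1877, 1.8227, 0.7273, 1.2945, -1.9259], [0.5858, -0.2249, 0.0965], [-0.1462, 0.8506, 0.3996, 0.3089]] [-0.5, -0.0, 0.3] 0.996
[-0.00331211  0.03882111 -0.03639123] [-0.03796116  0.00732667  0.01274121]
0.035 0 0 0 nan
0.041 0 0 0 nan
0.047 0 0 0 nan
0.053 1 -0.0055173056191615815 -0.0055173056191615815 0.06673623788293637
0.059 10 -0.012070850396050294 0.009664105268977423 0.06804394892294405
0.065 23 -0.012285244128112893 0.009479312374300514 0.07163635437144947
  return _methods._mean(a, axis=axis, dtype=dtype,
  ret = ret.dtype.type(ret / rcount)
```

View pics/pre3.png

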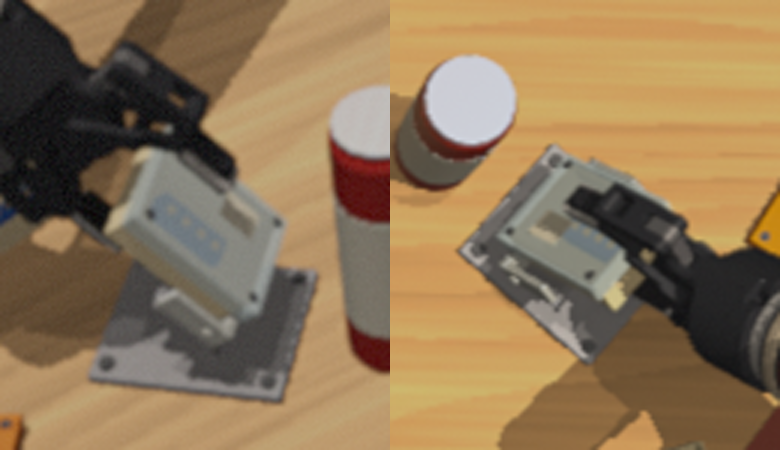

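Request:
carry_out([
  [[0,0,0,0,0,0,0.4],[0,0,0,0,0,0,0],[0,0,0,0,0,0,-0.1],[0,0,0,0,0,0,-0.15],[0,0,0,0,0,0,-0.15],[0,0,0,0,0,0,-0.15]],
])

```text
time: 6.82
tool_pos: [0.5856, -0.2249, 0.0965]
tool_rot: [-0.146, 0.851, 0.4, 0.309]
contact_force: [-0.8, -0.8, 0.5]
gripper_width: 0.426
```

```bash
python3 look.py cl1 205 265 427 262; python3 log.py
```

```text
6.92 [[-0.7817, 0.1876, 1.8231, 0.7272, 1.2945, -1.9259], [0.5856, -0.2249, 0.0964], [-0.1463, 0.8507, 0.3995, 0.3088]] [0.1, -0.1, -0.5] 0.428
```

View pics/cl1.png

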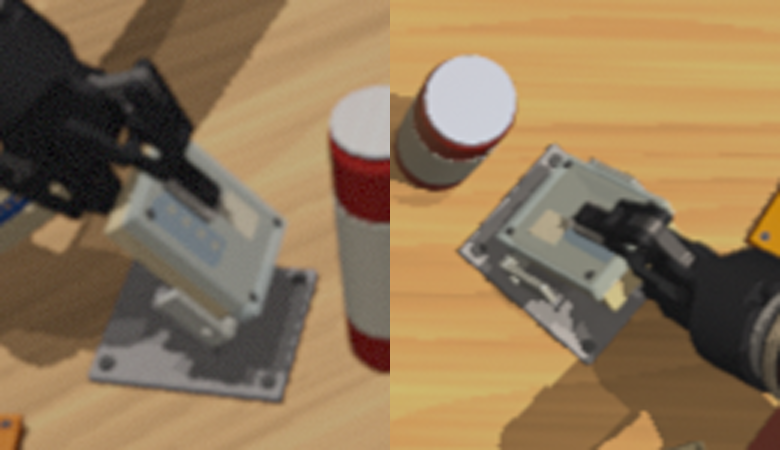

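Request:
carry_out([
  [[0,0,0,0,0,0,-0.2],[0,0,0,0,0,0,-0.25],[0,0,0,0,0,0,-0.4],[0,0,0,0,0,0,-1],[0,0,0,0,0,0,-1],[0,0,0,0,0,0,-1],[0,0,0,0,0,0,-1],[0,0,0,0,0,0,-1]],
])

```text
time: 7.58
tool_pos: [0.5854, -0.2254, 0.0963]
tool_rot: [-0.146, 0.851, 0.4, 0.308]
contact_force: [-4.2, -3.6, 1.1]
gripper_width: 0.38
```

```bash
python3 look.py cl2 205 265 427 262; python3 log.py
python3 - <<'E'
from plan import *
p,Rm,j=cur(); pg,Rg=toolpose(GREY,.048,.0168,1,-.001)
print((Rm.T@(pg-p)*1000).round(1),np.degrees(R.from_matrix(Rm.T@Rg).as_rotvec()))
from h import *
f=load("top_cl2");W=cloud(f).reshape(-1,3)
Rc,t=frame(GREY);L=(W-t)@Rc-[.02,0,.05];a=-L@d0;h=L@n0
k=(a>0)&(a<.09)&(abs(L[:,1])<.036)&(abs(h-.034)<.004)
c=np.c_[a[k],L[k,1],np.ones(k.sum())];print(np.linalg.lstsq(c,h[k],rcond=None)[0],k.sum())
E
```

```text
7.68 [[-0.7821, 0.1876, 1.823, 0.7261, 1.2943, -1.9259], [0.5854, -0.2253, 0.0963], [-0.146, 0.8508, 0.3996, 0.3084]] [-3.3, -3.3, 1.1] 0.377
[ 0.5  1.6 -1.3] [-0.18490943  0.09947732  0.04659018]
[ 0.00145741 -0.0029632   0.0342178 ] 891
```

View pics/cl2.png

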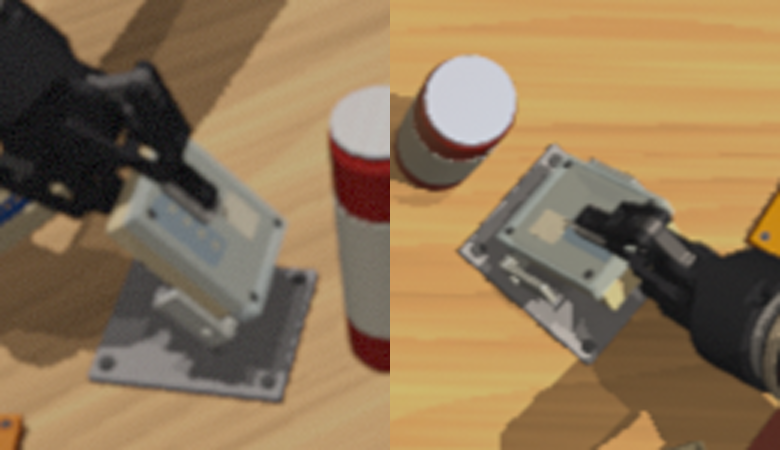

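Request:
carry_out([
  [[0,0,0,0.1,0,0,-1],[0,0,0,0.1,0,0,-1],[0,0,0,0.2,0,0,-1],[0,0,0,0.2,0,-0.1,-1],[0,0,0,0.2,0,-0.2,-1],[0,0,0,0.2,0,-0.2,-1],[0,0,0,0,0,0,-1]],
])

```text
time: 8.27
tool_pos: [0.5987, -0.2117, 0.1411]
tool_rot: [-0.144, 0.85, 0.4, 0.31]
contact_force: [1.6, -0.8, -0.7]
gripper_width: 0.374
```

```bash
python3 look.py lf1 205 255 430 265; python3 log.py
```

```text
8.37 [[-0.7514, 0.1331, 1.8041, 0.721, 1.3297, -1.8556], [0.5975, -0.2115, 0.1385], [-0.1454, 0.8505, 0.4, 0.3092]] [-0.0, 1.1, -1.9] 0.376
```

View pics/lf1.png

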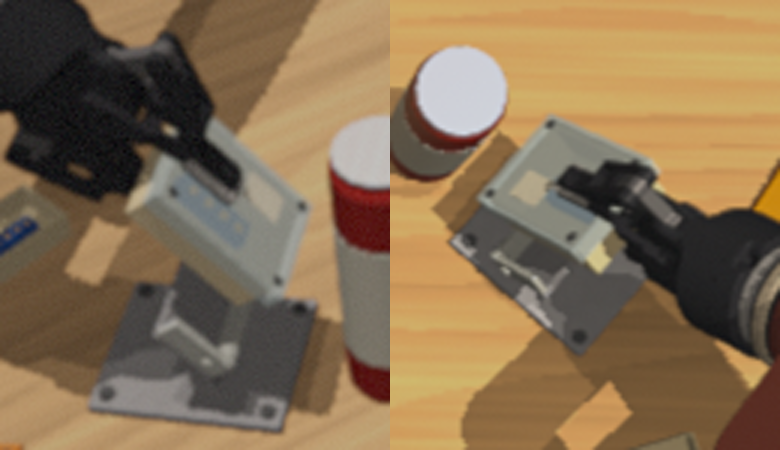

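```bash
python3 - <<'E'
from plan import *
from h import *
np.set_printoptions(precision=4,suppress=True)
p,Rm,j=cur()
f=load("top_lf1");W=cloud(f).reshape(-1,3);L=(W-p)@Rm   # tool coordinates
k=(abs(L[:,0]-.0165)<.004)&(L[:,2]<.08)&(L[:,2]>-.05)&(abs(L[:,1])<.05)
q=L[k];print(k.sum());m=q.mean(0);n=np.linalg.svd(q-m)[2][2];n*=np.sign(n[0]);print("n",n,m)
for lo in np.arange(-.04,.07,.01):
    s=q[(q[:,2]>lo)&(q[:,2]<lo+.01)]
    if len(s): print(lo.round(3),len(s),s[:,1].min(),s[:,1].max())
for lo in np.arange(-.04,.04,.01):
    s=q[(q[:,1]>lo)&(q[:,1]<lo+.01)]
    if len(s): print("y",lo.round(3),len(s),s[:,2].min(),s[:,2].max())
r=[];P,RR=p,Rm
tp,tr=toolpose(BLUE,.0538,.0165+.06,-1)
tp=tp+[0,0,.12]
# turn +z by steps: choose intermediate orientations about tool z
tot=R.from_matrix(Rm.T@tr).as_rotvec();print("tot",np.degrees(tot))
E
```

```text
1015
n [ 1.     -0.0064 -0.0046] [ 0.0184 -0.0005  0.0082]
-0.04 63 -0.0348601397217433 0.040787829462684604
-0.03 73 -0.0349585373846066 0.040366977454788455
-0.02 87 -0.03518100172150061 0.03980285821461711
-0.01 87 -0.03514192863026695 0.0406802691516068
0.0 107 -0.034589793593366114 0.03980640107693421
0.01 123 -0.0344756354569349 0.04005194919155058
0.02 116 -0.034655663031524765 0.04106176540067718
0.03 128 -0.034700694504180715 0.04127438099474922
0.04 118 -0.03426184602189739 0.04016926304379087
0.05 40 -0.03373906684301841 0.038455221654880134
y -0.04 106 -0.04641003027144682 0.0527934541406769
y -0.03 179 -0.04637158540793314 0.054812546645711405
y -0.02 178 -0.04595571823742393 0.054668010641621786
y -0.01 103 -0.04919208536622623 0.05282985882273201
y 0.0 73 -0.0435942811436867 0.05601628092586824
y 0.01 95 -0.01632726560581937 0.05441780231649264
y 0.02 109 -0.023736168599866027 0.054171356865316635
y 0.03 161 -0.04672508705324034 0.05169090224186855
tot [  0.0716  -3.4981 177.2622]
```

```bash
python3 - <<'E'
from plan import *
p,Rm,j=cur(); allr=[]
tp,tr=toolpose(BLUE,.064,.0165+.05,-1,-.003); tp=tp+[0,0,.12]; print(tp)
w=R.from_matrix(Rm.T@tr).as_rotvec()
at=lambda s:Rm@R.from_rotvec(w*s).as_matrix()
P,RR=p,Rm
for q,s,n in((np.array([.56,-.25,.36]),0,11),(np.array([.52,0,.42]),.5,22),(tp,1,22)):
    r,P2,R2=rows(P,RR,q,at(s) if s<1 else tr,-1,n=n,mx=.85); j=check(r,P,RR,j); allr+=r;P,RR=P2,R2;print(len(r))
show(allr)
E
```

```text
[0.5332819  0.27161035 0.2617702 ]
ok worst speed share 0.18 end [ 0.5599 -0.25    0.3602] j [-0.84 -0.06  1.62  0.69  1.68 -1.68]
11
ok worst speed share 0.5 end [ 0.52   -0.      0.4202] j [-0.5  -0.46  1.84  0.67  1.61  0.24]
22
ok worst speed share 0.47 end [0.5333 0.2716 0.2618] j [ 0.12 -0.38  2.05  0.58  1.03  2.13]
22
[[[0, 0, 0, 0.23, -0.01, -0.46, -1], [0, 0, 0, 0.23, -0.01, -0.46, -1], [0, 0, 0, 0.23, -0.01, -0.47, -1], [0, 0, 0, 0.23, -0.01, -0.46, -1], [0, 0, 0, 0.23, -0.01, -0.47, -1], [0, 0, 0, 0.23, -0.01, -0.46, -1], [0, 0, 0, 0.23, -0.01, -0.47, -1], [0, 0, 0, 0.23, -0.01, -0.46, -1]]]
[[[0, 0, 0, 0.23, -0.01, -0.47, -1], [0, 0, 0, 0.23, -0.01, -0.46, -1], [0, 0, 0, 0.23, -0.01, -0.47, -1], [0, -0.02, 0.81, 0.19, -0.22, 0.07, -1], [0, -0.02, 0.81, 0.17, -0.23, 0.07, -1], [0, -0.02, 0.81, 0.16, -0.24, 0.07, -1], [0, -0.02, 0.81, 0.14, -0.25, 0.07, -1], [0, -0.02, 0.8, 0.12, -0.26, 0.07, -1]]]
[[[0, -0.02, 0.81, 0.1, -0.27, 0.07, -1], [0, -0.01, 0.8, 0.08, -0.27, 0.07, -1], [0, -0.02, 0.81, 0.07, -0.28, 0.07, -1], [0, -0.01, 0.8, 0.05, -0.28, 0.07, -1], [0, -0.02, 0.8
[... 724 characters left out ...]
, 0.3, -1], [0, -0.02, 0.8, -0.19, -0.02, 0.3, -1], [0, -0.01, 0.81, -0.19, -0, 0.3, -1]]]
[[[0, -0.02, 0.8, -0.19, 0.01, 0.3, -1], [0, -0.02, 0.81, -0.19, 0.02, 0.3, -1], [0, -0.01, 0.8, -0.19, 0.04, 0.3, -1], [0, -0.02, 0.81, -0.19, 0.05, 0.3, -1], [0, -0.01, 0.8, -0.18, 0.06, 0.3, -1], [0, -0.02, 0.81, -0.18, 0.07, 0.3, -1], [0, -0.02, 0.8, -0.17, 0.09, 0.3, -1], [0, -0.01, 0.81, -0.16, 0.1, 0.3, -1]]]
[[[0, -0.02, 0.8, -0.16, 0.11, 0.31, -1], [0.01, -0.02, 0.81, -0.15, 0.12, 0.31, -1], [0, -0.01, 0.8, -0.14, 0.13, 0.3, -1], [0.01, -0.02, 0.81, -0.13, 0.14, 0.31, -1], [0, -0.01, 0.8, -0.11, 0.15, 0.3, -1], [0.01, -0.01, 0.81, -0.11, 0.15, 0.31, -1], [0, -0.02, 0.8, -0.09, 0.16, 0.3, -1]]]
```

Request:
carry_out([
  [[0,0,0,0.15,0,-0.3,-1],[0,0,0,0.25,0,-0.5,-1],[0,0,0,0.25,0,-0.5,-1],[0,0,0,0.25,0,-0.5,-1],[0,0,0,0.25,0,-0.5,-1],[0,0,0,0.25,0,-0.5,-1],[0,0,0,0.25,0,-0.5,-1],[0,0,0,0.25,0,-0.5,-1]],
])

```text
time: 9.03
tool_pos: [0.5715, -0.2419, 0.3039]
tool_rot: [-0.147, 0.851, 0.399, 0.309]
contact_force: [0.7, -0.6, -3.1]
gripper_width: 0.379
```

Request:
carry_out([
  [[0,0,0,0.25,0,-0.5,-1],[0,0,0,0.25,0,-0.5,-1],[0,0,0,0.2,0,-0.3,-1],[0,0,0.4,0.18,-0.22,0.07,-1],[0,-0.02,0.8,0.17,-0.23,0.07,-1],[0,-0.02,0.8,0.16,-0.24,0.07,-1],[0,-0.02,0.8,0.14,-0.25,0.07,-1],[0,-0.02,0.8,0.12,-0.26,0.07,-1]],
])

```text
time: 9.7
tool_pos: [0.5534, -0.1938, 0.3729]
tool_rot: [-0.192, 0.904, 0.26, 0.278]
contact_force: [-0.4, -0.2, -2.2]
gripper_width: 0.379
```

Request:
carry_out([
  [[0,-0.02,0.8,0.1,-0.27,0.07,-1],[0,-0.02,0.8,0.08,-0.27,0.07,-1],[0,-0.02,0.8,0.07,-0.28,0.07,-1],[0,-0.02,0.8,0.05,-0.28,0.07,-1],[0,-0.02,0.8,0.03,-0.29,0.07,-1],[0,-0.02,0.8,0,-0.29,0.07,-1],[0,-0.02,0.8,-0.01,-0.29,0.07,-1],[0,-0.02,0.8,-0.04,-0.29,0.07,-1]],
])

```text
time: 10.37
tool_pos: [0.5359, -0.1025, 0.3927]
tool_rot: [-0.26, 0.943, 0.002, 0.208]
contact_force: [-0.3, -0.3, -1.9]
gripper_width: 0.377
```

```bash
python3 log.py; python3 - <<'E'
from plant import grab_frame
import cv2
cv2.imwrite("pics/mid.png",grab_frame("scene")["frame"][:,:,::-1])
from plan import *
p,Rm,j=cur(); 
tp,tr=toolpose(BLUE,.064,.0165+.05,-1,-.003); tp=tp+[0,0,.12]
w=R.from_matrix(Rm.T@tr).as_rotvec();print(np.degrees(w))
allr=[];P,RR=p,Rm
at=lambda s:Rm@R.from_rotvec(w*s).as_matrix()
for q,s,n in((np.array([.52,.02,.40]),.25,8),(tp,1,22)):
    r,P2,R2=rows(P,RR,q,at(s) if s<1 else tr,-1,n=n,mx=.85); j=check(r,P,RR,j); allr+=r;P,RR=P2,R2;print(len(r))
show(allr)
E
```

```text
10.37 [[-0.6645, -0.3169, 1.7854, 0.6813, 1.6449, -0.6069], [0.5359, -0.1025, 0.3927], [-0.2599, 0.9429, 0.0023, 0.2083]] [-0.3, -0.3, -1.9] 0.377
[  0.33689848  -2.23406264 126.93522188]
ok worst speed share 0.52 end [0.5201 0.0198 0.3999] j [-0.45 -0.47  1.89  0.66  1.57  0.14]
8
ok worst speed share 0.48 end [0.5334 0.2718 0.2618] j [ 0.12 -0.38  2.05  0.58  1.03  2.13]
23
[[[0, -0.01, 0.79, -0.08, -0.34, 0.15, -1], [0, -0.01, 0.79, -0.1, -0.34, 0.15, -1], [0, -0.02, 0.79, -0.12, -0.33, 0.15, -1], [0, -0.01, 0.8, -0.14, -0.32, 0.15, -1], [0, -0.02, 0.79, -0.17, -0.31, 0.15, -1], [0.01, -0.01, 0.8, -0.19, -0.29, 0.16, -1], [0, -0.02, 0.79, -0.2, -0.28, 0.15, -1], [0, -0.01, 0.8, -0.22, -0.26, 0.16, -1]]]
[[[0, -0.01, 0.83, -0.15, -0.1, 0.26, -1], [0, -0.02, 0.83, -0.15, -0.09, 0.26, -1], [0, -0.02, 0.83, -0.16, -0.08, 0.26, -1], [0, -0.01, 0.83, -0.16, -0.06, 0.26, -1], [0, -0.02, 0.83, -0.17, -0.05, 0.26, -1], [0, -0.02, 0.83, -0.17, -0.04, 0.26, -1], [0, -0.01, 0.83, -0.17, -0.03, 0.26, -1], [0, -0.02, 0.83, -0.17, -0.02, 0.26, -1]]]
[[[0, -0.02, 0.83, -0.17, -0, 0.26, -1], [0, -0.02, 0.83, -0.17, 0.01, 0.26, -1], [0, -0.01, 0.83, -0.17, 0.02, 0.26, -1], [0, -0.02, 0.83, -0.17, 0.03, 0.26, -1], [0.01, -0.02, 0.83, -0.17, 0.05, 0.26, -1], [0, -0.01, 0.82, -0.16, 0.06, 0.26, -1], [0.01, -0.02, 0.83, -0.16, 0.07, 0.26, -1], [0, -0.01, 0.82, -0.15, 0.08, 0.26, -1]]]
[[[0.01, -0.02, 0.83, -0.14, 0.09, 0.26, -1], [0, -0.01, 0.82, -0.14, 0.1, 0.26, -1], [0.01, -0.02, 0.83, -0.13, 0.11, 0.26, -1], [0, -0.01, 0.82, -0.12, 0.12, 0.26, -1], [0.01, -0.02, 0.83, -0.11, 0.13, 0.27, -1], [0, -0.01, 0.82, -0.1, 0.14, 0.26, -1], [0.01, -0.02, 0.83, -0.09, 0.14, 0.27, -1]]]
```

View pics/mid.png

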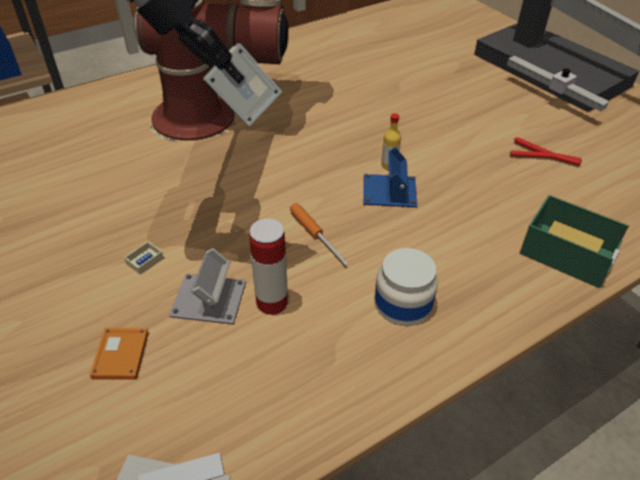

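The box (about px 243,85) is held in the air with the lid closed, and the bystanders are undisturbed. I'll continue the turn.

Request:
carry_out([
  [[0,-0.01,0.8,-0.08,-0.34,0.15,-1],[0,-0.02,0.8,-0.1,-0.34,0.15,-1],[0,-0.02,0.8,-0.12,-0.33,0.15,-1],[0,-0.01,0.8,-0.14,-0.32,0.15,-1],[0,-0.02,0.8,-0.17,-0.31,0.15,-1],[0,-0.01,0.8,-0.19,-0.29,0.15,-1],[0,-0.02,0.8,-0.2,-0.28,0.15,-1],[0,-0.01,0.8,-0.22,-0.26,0.15,-1]],
])

```text
time: 11.08
tool_pos: [0.5201, 0.0175, 0.3989]
tool_rot: [-0.307, 0.908, -0.256, 0.124]
contact_force: [0.1, 0.2, -2.4]
gripper_width: 0.379
```

Request:
carry_out([
  [[0,-0.02,0.8,-0.15,-0.1,0.26,-1],[0,-0.02,0.8,-0.15,-0.09,0.26,-1],[0,-0.02,0.8,-0.16,-0.08,0.26,-1],[0,-0.02,0.8,-0.16,-0.06,0.26,-1],[0,-0.02,0.8,-0.17,-0.05,0.26,-1],[0,-0.02,0.8,-0.17,-0.04,0.26,-1],[0,-0.02,0.8,-0.17,-0.03,0.26,-1],[0,-0.02,0.8,-0.17,-0.02,0.26,-1]],
])

```text
time: 11.75
tool_pos: [0.5245, 0.105, 0.3499]
tool_rot: [-0.331, 0.803, -0.494, 0.028]
contact_force: [-0.1, 0.3, -0.9]
gripper_width: 0.377
```

Request:
carry_out([
  [[0,-0.02,0.8,-0.17,0,0.26,-1],[0,-0.02,0.8,-0.17,0.01,0.26,-1],[0,-0.02,0.8,-0.17,0.02,0.26,-1],[0,-0.02,0.8,-0.17,0.03,0.26,-1],[0,-0.02,0.8,-0.17,0.05,0.26,-1],[0,-0.02,0.8,-0.16,0.06,0.26,-1],[0,-0.02,0.8,-0.16,0.07,0.26,-1],[0,-0.02,0.8,-0.15,0.08,0.26,-1]],
])

```text
time: 12.42
tool_pos: [0.5273, 0.192, 0.301]
tool_rot: [0.329, -0.636, 0.694, 0.07]
contact_force: [1.2, -0.6, -1.8]
gripper_width: 0.379
```

```bash
python3 log.py; python3 - <<'E'
from plan import *
p,Rm,j=cur(); 
tp,tr=toolpose(BLUE,.064,.0165+.05,-1,-.003); tp=tp+[0,0,.08]
w=R.from_matrix(Rm.T@tr).as_rotvec();print(np.degrees(w))
r,P2,R2=rows(p,Rm,tp,tr,-1,n=15,mx=.85); j=check(r,p,Rm,j);show(r)
E
```

```text
12.42 [[-0.0623, -0.4568, 2.0402, 0.6098, 1.2183, 1.4795], [0.5273, 0.192, 0.301], [0.3291, -0.6364, 0.6942, 0.0697]] [1.2, -0.6, -1.8] 0.379
[ 0.53560286 -0.57538063 30.99568843]
ok worst speed share 0.22 end [0.5331 0.2716 0.2217] j [ 0.12 -0.34  2.09  0.61  0.97  2.08]
[[[0.01, -0.01, 0.41, -0.04, 0.06, 0.17, -1], [0.01, -0.01, 0.41, -0.04, 0.06, 0.17, -1], [0.01, -0.01, 0.41, -0.03, 0.06, 0.17, -1], [0.01, -0.01, 0.41, -0.03, 0.06, 0.18, -1], [0.01, -0.01, 0.41, -0.03, 0.06, 0.17, -1], [0.01, -0.01, 0.41, -0.03, 0.06, 0.18, -1], [0.01, -0.01, 0.42, -0.02, 0.07, 0.17, -1], [0.01, -0.01, 0.41, -0.02, 0.07, 0.18, -1]]]
[[[0, -0, 0.42, -0.02, 0.07, 0.17, -1], [0.01, -0.01, 0.41, -0.02, 0.07, 0.18, -1], [0, -0, 0.42, -0.02, 0.07, 0.17, -1], [0.01, -0.01, 0.41, -0.01, 0.07, 0.18, -1], [0, -0, 0.42, -0.01, 0.07, 0.17, -1], [0.01, -0.01, 0.41, -0.01, 0.06, 0.18, -1], [0, 0, 0.42, -0, 0.07, 0.17, -1]]]
```

Request:
carry_out([
  [[0,0,0.8,-0.06,0.12,0.35,-1],[0.02,-0.02,0.8,-0.06,0.12,0.35,-1],[0.02,-0.02,0.8,-0.06,0.12,0.35,-1],[0.02,-0.02,0.8,-0.05,0.13,0.35,-1],[0.02,-0.02,0.8,-0.04,0.13,0.35,-1],[0.02,-0.02,0.8,-0.03,0.13,0.35,-1],[0.02,-0.02,0.8,-0.02,0.13,0.35,-1],[0,0,0.6,0,0.12,0.2,-1]],
])

```text
time: 13.08
tool_pos: [0.5321, 0.272, 0.2182]
tool_rot: [0.304, -0.426, 0.838, 0.155]
contact_force: [0.7, -0.3, -1.9]
gripper_width: 0.38
```

Request:
carry_out([
  [[0,0,0,0,0,0,-1],[0,0,0,0,0,0,-1]],
])

```text
time: 13.25
tool_pos: [0.5325, 0.2716, 0.2196]
tool_rot: [0.305, -0.428, 0.837, 0.154]
contact_force: [0.1, -0.5, -1.6]
gripper_width: 0.38
```

```bash
python3 log.py; python3 look.py bl1 410 165 190 300; python3 - <<'E'
from plan import *
from h import *
np.set_printoptions(precision=4,suppress=True)
p,Rm,j=cur()
tp,tr=toolpose(BLUE,.060,.0165+.03,-1,-.003)
print("to go",Rm.T@(tp-p)/.04,np.degrees(R.from_matrix(Rm.T@tr).as_rotvec())/5)
f=load("top_bl1");W=cloud(f).reshape(-1,3);L=(W-p)@Rm
k=(abs(L[:,0]+.0165)<.005)&(L[:,2]<.08)&(L[:,2]>-.05)&(abs(L[:,1])<.05)
q=L[k];print(k.sum());m=q.mean(0);n=np.linalg.svd(q-m)[2][2];n*=np.sign(n[0]);print("n",n,m)
for lo in np.arange(-.04,.07,.01):
    s=q[(q[:,2]>lo)&(q[:,2]<lo+.01)]
    if len(s): print(lo.round(3),len(s),s[:,1].min(),s[:,1].max())
for lo in np.arange(-.04,.04,.01):
    s=q[(q[:,1]>lo)&(q[:,1]<lo+.01)]
    if len(s): print("y",lo.round(3),len(s),s[:,2].min(),s[:,2].max())
E
```

```text
13.25 [[0.1207, -0.3429, 2.0981, 0.6097, 0.9618, 2.0698], [0.5325, 0.2716, 0.2196], [0.3054, -0.4277, 0.8367, 0.1541]] [0.1, -0.5, -1.6] 0.38
to go [1.7751 0.0227 1.6205] [-0.033   0.0239  0.0494]
662
n [0.9998 0.0034 0.021 ] [-0.0174 -0.0057  0.0028]
-0.04 79 -0.03426112251330184 0.029323970844465815
-0.03 59 -0.035966706247965406 0.029661203012034548
-0.02 55 -0.035757126990386634 0.030096474966361114
-0.01 49 -0.03594181467552545 0.029363478360213118
0.0 49 -0.03563400850650969 0.02955514315546205
0.01 57 -0.035597279865463766 0.030195832078744517
0.02 94 -0.0354335239441474 0.030802994841543044
0.03 100 -0.03556498681725848 0.02935569623886179
0.04 61 -0.03536956852556969 0.029853820129202156
y -0.04 97 -0.04272828158519902 0.045436391320520096
y -0.03 155 -0.043013992718831454 0.049040609840464135
y -0.02 108 -0.043474220253327665 0.046769460919020844
y -0.01 38 0.019204066441292123 0.048044470128370535
y 0.0 42 0.01826650078859726 0.04943627054958813
y 0.01 68 -0.04339688220654428 0.047767688366028196
y 0.02 150 -0.04518901969509792 0.04783721770296105
y 0.03 4 -0.011369538170979116 0.029003190467604373
```

View pics/bl1.png

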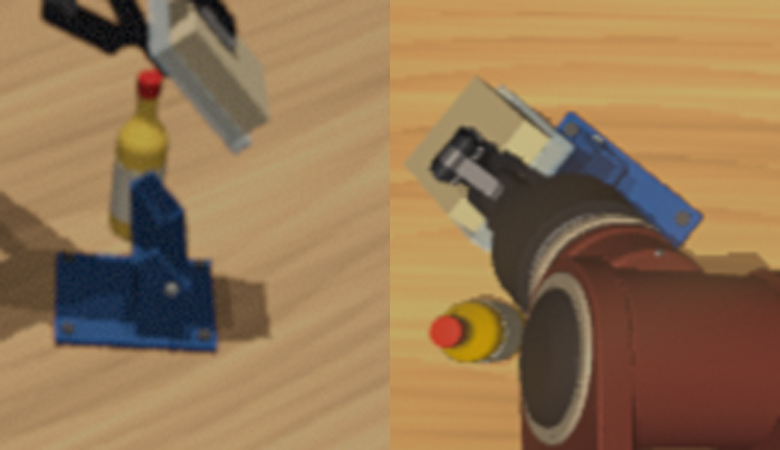

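Request:
carry_out([
  [[0,0,0.05,0.3,0.03,0.25,-1],[0,0,0,0.3,0.03,0.25,-1],[0,0,0,0.3,0.03,0.25,-1],[0,0,0,0.25,0.03,0.25,-1],[0,0,0,0.25,0.03,0.25,-1],[0,0,0,0.2,0.02,0.25,-1],[0,0,0,0.15,0,0.12,-1],[0,0,0,0,0,0,-1]],
])

```text
time: 14.02
tool_pos: [0.5191, 0.2656, 0.1225]
tool_rot: [0.304, -0.425, 0.839, 0.155]
contact_force: [-0.9, 0.2, -2.8]
gripper_width: 0.38
```

Request:
carry_out([
  [[0,0,0,0,0,0,-1]],
])

```text
time: 14.1
tool_pos: [0.5207, 0.2659, 0.1253]
tool_rot: [0.306, -0.425, 0.838, 0.155]
contact_force: [-0.7, 0.3, -1.7]
gripper_width: 0.381
```

```bash
python3 log.py; python3 look.py bl2 410 165 190 300; python3 - <<'E'
from plan import *
from h import *
np.set_printoptions(precision=4,suppress=True)
p,Rm,j=cur()
tp,tr=toolpose(BLUE,.057,.0165,-1,.003)
print("to go mm",Rm.T@(tp-p)*1000,np.degrees(R.from_matrix(Rm.T@tr).as_rotvec()))
f=load("top_bl2");W=cloud(f).reshape(-1,3)
Rc,t=frame(BLUE);C=(W-t)@Rc-[.02,0,.05];a=-C@d0;h=C@n0
k=(abs(h-.064)<.006)&(a>-.01)&(a<.11)&(abs(C[:,1])<.05)
q=np.c_[a,C[:,1],h][k];print(k.sum(),np.percentile(q,[1,99],axis=0))
s=np.linalg.lstsq(np.c_[q[:,:2],np.ones(len(q))],q[:,2],rcond=None)[0];print("h fit",s)
E
```

```text
14.1 [[0.1111, -0.2562, 2.1998, 0.7074, 0.8166, 1.9183], [0.5207, 0.2659, 0.1253], [0.3056, -0.4246, 0.8381, 0.1548]] [-0.7, 0.3, -1.7] 0.381
to go mm [31.8553 -0.1642  2.9098] [-0.1943  0.1735 -0.0441]
626 [[ 0.0124 -0.0329  0.0585]
 [ 0.1039  0.0327  0.0686]]
h fit [-0.0306  0.003   0.0674]
```

View pics/bl2.png

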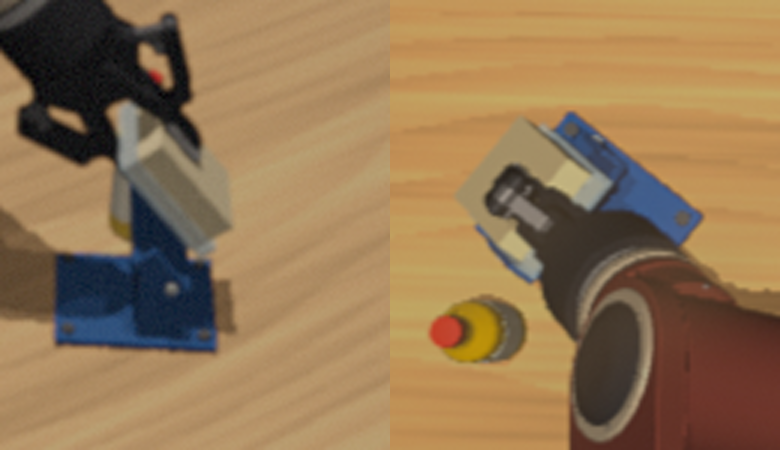

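Request:
carry_out([
  [[0,0,0,0.1,0,0,-1],[0,0,0,0.15,0,0,-1],[0,0,0,0.15,0,0,-1],[0,0,0,0.15,0,0,-1],[0,0,0,0.1,0,0,-1],[0,0,0,0,0,0,-1],[0,0,0,0,0,0,-1]],
])

```text
time: 14.78
tool_pos: [0.5088, 0.2496, 0.1087]
tool_rot: [0.306, -0.424, 0.838, 0.155]
contact_force: [0.5, -0.7, -1.5]
gripper_width: 0.381
```

Request:
carry_out([
  [[0,0,0,0.05,0,0,-1],[0,0,0,0,0,0,-1]],
])

```text
time: 14.95
tool_pos: [0.5081, 0.2486, 0.1078]
tool_rot: [0.306, -0.425, 0.838, 0.155]
contact_force: [-0.1, 1.3, -1.9]
gripper_width: 0.378
```

Request:
carry_out([
  [[0,0,0,0.03,0,0,-1],[0,0,0,0,0,0,-1]],
])

```text
time: 15.12
tool_pos: [0.5075, 0.2479, 0.107]
tool_rot: [0.306, -0.425, 0.838, 0.155]
contact_force: [0.1, 0.2, -2.5]
gripper_width: 0.382
```

```bash
cat > togo.py <<'E'
from plan import *
np.set_printoptions(precision=2,suppress=True)
p,Rm,j=cur()
tp,tr=toolpose(BLUE,.052,.0165,-1,.003)
s=state();print("to go mm",Rm.T@(tp-p)*1000,np.degrees(R.from_matrix(Rm.T@tr).as_rotvec()),"force tool",Rm.T@np.array(s["contact_force"]),"width",s["gripper_width"],s["time"])
E
python3 togo.py
```

```text
to go mm [ 1.37 -0.84  7.42] [-0.13  0.09 -0.08] force tool [1.45 0.02 2.  ] width 0.3817483729367029 15.1167
```

Request:
carry_out([
  [[0,0,0,0.02,0,0.05,-1],[0,0,0,0,0,0,-1]],
])

```text
time: 15.28
tool_pos: [0.5079, 0.2485, 0.1047]
tool_rot: [0.306, -0.425, 0.838, 0.155]
contact_force: [-0.7, -0.2, -2.5]
gripper_width: 0.38
```

Request:
carry_out([
  [[0,0,0,0.02,0,0.05,-1],[0,0,0,0,0,0,-1]],
])

```text
time: 15.45
tool_pos: [0.5086, 0.2492, 0.103]
tool_rot: [0.306, -0.425, 0.838, 0.155]
contact_force: [0.4, 0.9, -1.5]
gripper_width: 0.377
```

```bash
python3 togo.py; python3 look.py bl3 410 165 190 300; python3 - <<'E'
from plan import *
from h import *
np.set_printoptions(precision=4,suppress=True)
f=load("top_bl3");W=cloud(f).reshape(-1,3)
Rc,t=frame(BLUE);C=(W-t)@Rc-[.02,0,.05];a=-C@d0;h=C@n0
k=(abs(h-.035)<.006)&(a>-.01)&(a<.11)&(abs(C[:,1])<.05)
q=np.c_[a,C[:,1],h][k];print(k.sum(),np.percentile(q,[1,99],axis=0))
print("h fit",np.linalg.lstsq(np.c_[q[:,:2],np.ones(len(q))],q[:,2],rcond=None)[0])
E
```

```text
to go mm [ 0.01 -0.72  3.3 ] [-0.14  0.11 -0.09] force tool [0.24 0.23 1.72] width 0.376969973665067 15.45
621 [[ 0.0088 -0.0325  0.0297]
 [ 0.0995  0.0331  0.0378]]
h fit [-0.0149  0.004   0.0354]
```

View pics/bl3.png

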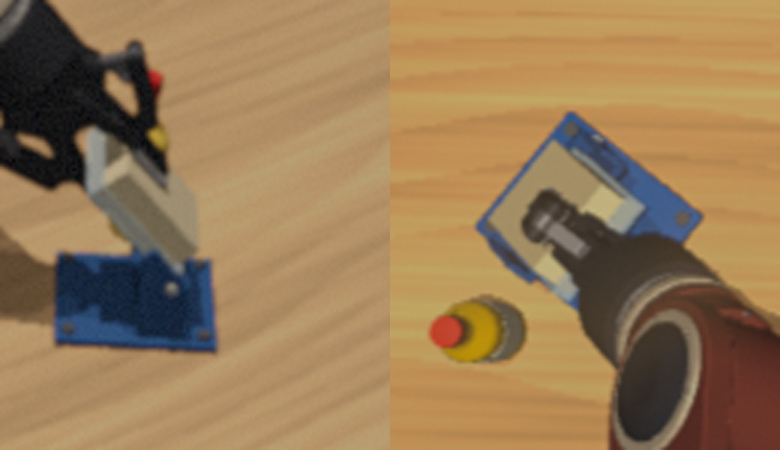

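Request:
carry_out([
  [[0,0,0,0.01,0,0.04,-1],[0,0,0,0,0,0,-1]],
])

```text
time: 15.72
tool_pos: [0.5092, 0.2498, 0.1019]
tool_rot: [0.306, -0.425, 0.838, 0.155]
contact_force: [2.4, 1.1, -0.9]
gripper_width: 0.38
```

Request:
carry_out([
  [[0,0,0,0.02,0,0.03,-1],[0,0,0,0,0,0,-1]],
])

```text
time: 15.88
tool_pos: [0.5097, 0.2501, 0.1011]
tool_rot: [0.307, -0.425, 0.838, 0.155]
contact_force: [2.8, 2.9, 0.4]
gripper_width: 0.375
```

```bash
python3 togo.py
```

```text
to go mm [-0.11 -0.33  0.95] [-0.18  0.21 -0.08] force tool [-3.3  -0.59  2.26] width 0.37547319256726625 15.8833
```

Request:
carry_out([
  [[0,0,0,0,0,0.03,-1],[0,0,0,0,0,0,-1]],
])

```text
time: 16.05
tool_pos: [0.51, 0.2505, 0.1006]
tool_rot: [0.307, -0.425, 0.837, 0.155]
contact_force: [-5.7, -3.8, 8.3]
gripper_width: 0.383
```

```bash
python3 togo.py
```

```text
to go mm [-0.01 -0.33  0.28] [-0.14  0.16 -0.01] force tool [ -0.46   2.34 -10.48] width 0.38342230892698703 16.05
```

Request:
carry_out([
  [[0,0,0,0,0,0.03,-1],[0,0,0,0,0,0,-1]],
])

```text
time: 16.22
tool_pos: [0.5103, 0.2509, 0.1007]
tool_rot: [0.306, -0.426, 0.837, 0.155]
contact_force: [-18.9, -12.1, 21.0]
gripper_width: 0.378
```

```bash
python3 togo.py; python3 look.py bl4 410 165 190 300; python3 - <<'E'
from plan import *
from h import *
np.set_printoptions(precision=4,suppress=True)
f=load("top_bl4");W=cloud(f).reshape(-1,3)
Rc,t=frame(BLUE);C=(W-t)@Rc-[.02,0,.05];a=-C@d0;h=C@n0
k=(abs(h-.034)<.006)&(a>-.01)&(a<.11)&(abs(C[:,1])<.05)
q=np.c_[a,C[:,1],h][k];print(k.sum(),np.percentile(q,[1,99],axis=0))
print("h fit",np.linalg.lstsq(np.c_[q[:,:2],np.ones(len(q))],q[:,2],rcond=None)[0])
E
```

```text
to go mm [ 0.4  -0.37  0.01] [-0.08  0.12  0.09] force tool [  2.45   8.06 -29.52] width 0.3777000828285488 16.2167
607 [[ 0.005  -0.0329  0.0286]
 [ 0.0957  0.0324  0.037 ]]
h fit [-0.0178  0.0032  0.0355]
```

View pics/bl4.png

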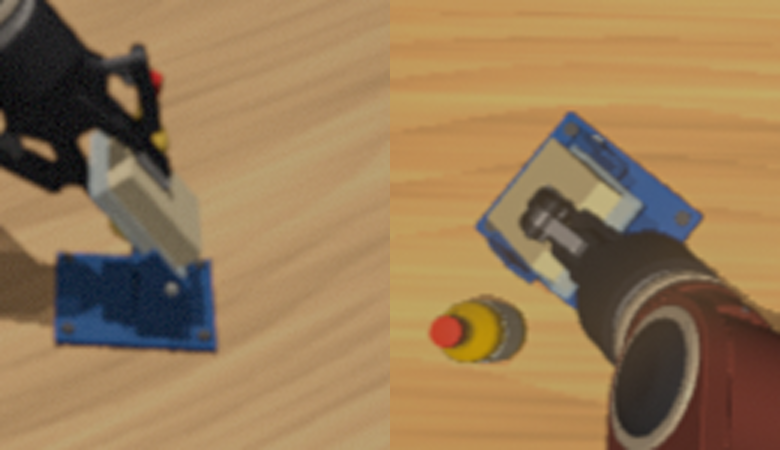

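Request:
carry_out([
  [[0,0,0,0,0,-0.03,-1],[0,0,0,0,0,0,-1],[0,0,0,0,0,0,-1]],
])

```text
time: 16.57
tool_pos: [0.5103, 0.2505, 0.1006]
tool_rot: [0.307, -0.425, 0.838, 0.154]
contact_force: [-3.9, -1.2, 8.2]
gripper_width: 0.379
```

```bash
python3 togo.py
```

```text
to go mm [ 0.1  -0.17  0.16] [-0.19  0.2  -0.04] force tool [-2.8   2.42 -8.34] width 0.3793595160194974 16.5667
```

Request:
carry_out([
  [[0,0,0,0,0,0,-0.22],[0,0,0,0,0,0,-0.2],[0,0,0,0,0,0,-0.18],[0,0,0,0,0,0,-0.15],[0,0,0,0,0,0,-0.1],[0,0,0,0,0,0,0],[0,0,0,0,0,0,0.2],[0,0,0,0,0,0,0.4]],
])

```text
time: 17.23
tool_pos: [0.5086, 0.2502, 0.0981]
tool_rot: [0.305, -0.425, 0.838, 0.155]
contact_force: [-0.3, -0.8, -0.0]
gripper_width: 0.697
```

```bash
python3 togo.py; python3 look.py bl5 410 165 190 300; python3 - <<'E'
from plan import *
from h import *
np.set_printoptions(precision=4,suppress=True)
f=load("top_bl5");W=cloud(f).reshape(-1,3)
Rc,t=frame(BLUE);C=(W-t)@Rc-[.02,0,.05];a=-C@d0;h=C@n0
k=(abs(h-.034)<.006)&(a>-.01)&(a<.11)&(abs(C[:,1])<.05)
q=np.c_[a,C[:,1],h][k];print(k.sum(),np.percentile(q,[1,99],axis=0))
print("h fit",np.linalg.lstsq(np.c_[q[:,:2],np.ones(len(q))],q[:,2],rcond=None)[0])
E
```

```text
to go mm [-2.41 -1.31 -0.98] [-0.07  0.01 -0.11] force tool [ 0.64 -0.21 -0.52] width 0.6966108221437832 17.2333
539 [[ 0.0019 -0.033   0.0292]
 [ 0.0916  0.0327  0.037 ]]
h fit [-0.0174  0.0047  0.0353]
```

View pics/bl5.png

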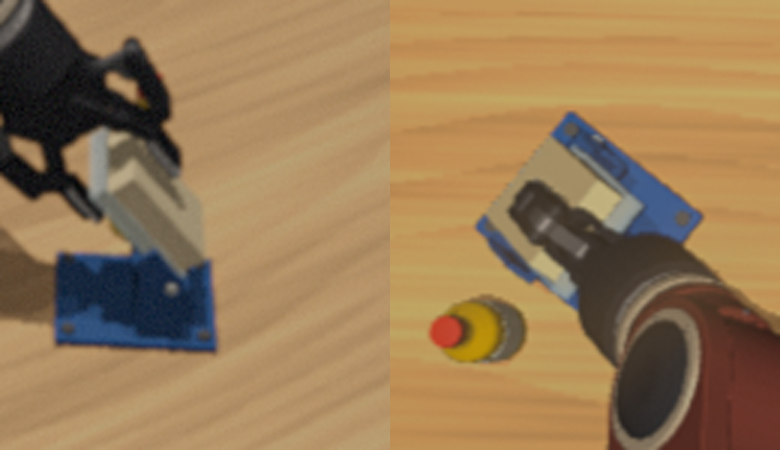

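Request:
carry_out([
  [[0,0,0,0,0,0,0.6],[0,0,0,-0.05,0,-0.1,0.6],[0,0,0,0,0,-0.3,0.6],[0,0,0,0,0,-0.5,0.6],[0,0,0,0,0,-0.6,0.6],[0,0,0,0,0,-0.7,0.6],[0,0,0,0,0,-0.8,0.6],[0,0,0,0,0,-0.8,0.6]],
])

```text
time: 18.0
tool_pos: [0.4512, 0.1723, 0.2176]
tool_rot: [0.306, -0.425, 0.838, 0.155]
contact_force: [1.4, 0.0, -0.2]
gripper_width: 0.798
```

Request:
carry_out([
  [[0,0,0,-0.4,0,-0.8,0.6],[0,0,0,-0.4,0,-0.7,0.6],[0,0,0,-0.4,0,-0.5,0.6],[0,0,0,-0.2,0,-0.3,0.6],[0,0,0,0,0,0,0.6],[0,0,0,0,0,0,0.6]],
])

```text
time: 18.5
tool_pos: [0.4425, 0.1594, 0.3229]
tool_rot: [0.306, -0.425, 0.838, 0.154]
contact_force: [0.5, 0.1, -1.4]
gripper_width: 0.802
```

```bash
python3 log.py; python3 look.py bl6 400 170 190 300; python3 - <<'E'
from plan import *
from h import *
import cv2
np.set_printoptions(precision=4,suppress=True)
f=load("top_bl6");W=cloud(f).reshape(-1,3)
cv2.imwrite("pics/topend.png",f["frame"][:,:,::-1]);cv2.imwrite("pics/scend.png",load("scene_bl6")["frame"][:,:,::-1])
Rc,t=frame(BLUE);C=(W-t)@Rc-[.02,0,.05];a=-C@d0;h=C@n0
k=(abs(h-.034)<.006)&(a>-.01)&(a<.11)&(abs(C[:,1])<.05)
q=np.c_[a,C[:,1],h][k];print(k.sum(),np.percentile(q,[1,99],axis=0))
q=q[(q[:,0]>.01)&(q[:,0]<.085)&(abs(q[:,1])<.03)]
print("h fit",np.linalg.lstsq(np.c_[q[:,:2],np.ones(len(q))],q[:,2],rcond=None)[0],np.median(q[:,2]))
g0=load("top0")["frame"].astype(int);g1=f["frame"].astype(int)
m=(abs(g1-g0).sum(2)>60).astype(np.uint8)
for c in cv2.connectedComponentsWithStats(m)[2][1:]:
    if c[4]>40: print(c)
E
```

```text
18.5 [[-0.1795, -0.7455, 2.1842, 0.6283, 1.3905, 2.0076], [0.4425, 0.1594, 0.3229], [0.3058, -0.4249, 0.8379, 0.1543]] [0.5, 0.1, -1.4] 0.802
888 [[ 0.002  -0.0328  0.0289]
 [ 0.092   0.0324  0.0373]]
h fit [-0.0113  0.005   0.0354] 0.03482779365930392
[ 388  240   69   57 1500]
[425 252  16  12  95]
[ 157  270   52   55 1584]
[  186   312   175   168 16581]
[   0  381  138   99 5646]
```

View pics/bl6.png

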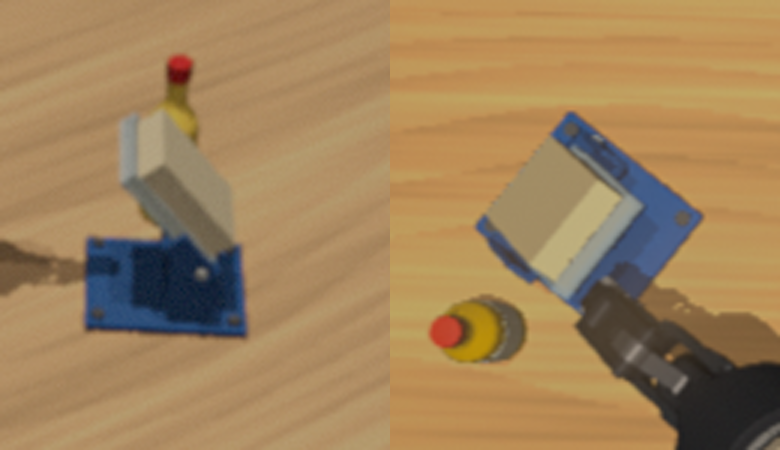

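View pics/scend.png

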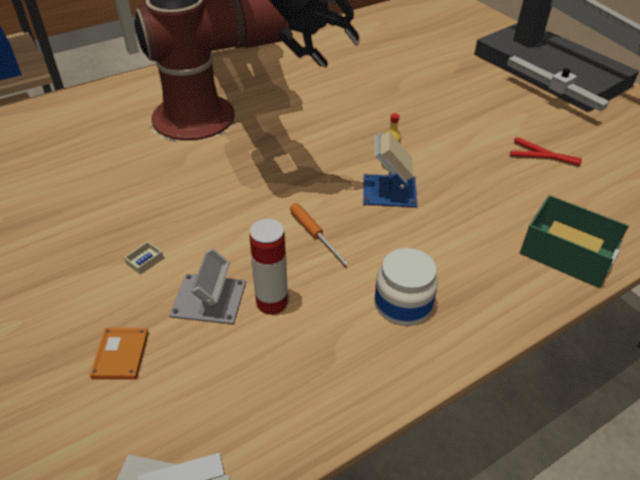

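The box sits lid-down in the blue cradle (scene px 395,158; in the top crop, between the cheeks). The gripper is clear, and the can, bottle, tub and screwdriver have not moved.

```bash
python3 -c "
from plant import ticket
print(ticket.job_done())"
```

```text
the job is handed in; nothing more can be done
None
```

The box is in the blue cradle, lid-down, with the lid still closed on it, and I handed the job in at about 18.5 s. I pinched lid and base together at the upper end, lifted them off the grey seat and turned them over about the tool axis in the air. I then lowered the box until the force readings showed contact with the seat (about 3 N) and the ledge, and released it slowly.

**Fit in the cradle:** after release the base settled about 3 mm further down the slope, roughly the lid's play. In the last top-camera depth check:
- The base spans 2 to 92 mm up the slope, against 4.5 to 92.5 mm when fully home.
- It is centred between the cheeks within 1 mm.
- Its back is about 34.8 mm above the seat (nominally 33 mm), tilted less than 1°. The camera had read the empty seat about 2 mm high as well.

**Bystanders:** comparing the first and last top images, the visible changes were only at the grey cradle, the blue cradle and the robot with its shadow. The can, bottle, tub and screwdriver look unmoved in the last pictures.

**What disagreed or ran high:**
- The camera and the robot differ by about 2–3 mm sideways, so I aligned the box to the cradle in camera coordinates.
- One step pressed about 30 N on the ledge; I eased it to about 8 N before letting go.

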